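# Line up vial racks in a rack reader

### The job

First slide the red selector on the white rack reader fully to its yellow (load) stop. Then stand every blue-capped vial rack that is there side by side on the dark mat with a long face against the reader's low front fence, and lay the aluminium straightedge with its plain metal edge flush along their front faces, so that all the racks sit squarely between fence and straightedge with no gap, and let go of it. Last, slide the selector fully to its green (run) stop, leaving the racks and straightedge flush and the other things on the bench where they are.

Things in the scene. Friction and masses are not known exactly. Their poses are not given: they have to be found in the camera images.
- reader: fixed white slab 130 (x) by 280 (y) by 20 high. Origin: at bench level, middle of its front face, which is the fence; x points away from the robot into the slab, y along the fence. Before it (x -150 to 0, y -140 to 140) lies the flat dark loading mat, with no step: things on it stand at bench height. A rack flush at the fence has its origin at x = -20, its front face at x = -40.
- selector (a joint): travel of the selector in m along the reader's +y: 0 at the load stop (yellow mark, -y end), 0.100 at the run stop (green mark, +y end). Stays where it is left; moving it takes about 2 N; hard stops at both ends.
- selector_grip (a point): middle of the red selector grip, a block 20 (x) by 28 (y) by 28 high that rises from 29 to 57 above the bench on a line 65 behind the fence face. This point is 43 above the bench and moves with the grip.
- straightedge: loose aluminium straightedge, plate 60 (x) by 250 (y) by 10 thick, 0.3 kg. Origin: centre of its underside. Working edge: the plain one at x = +30; a black stripe runs along the other. A black handle block 20 (x) by 40 (y), centred at x = -8, y = 0, rises from 10 to 42 above the underside; best gripped on its ends (40 apart, fingers closing along y).
- straightedge_handle (a point): middle of the straightedge's handle, 30 above its underside
- edge_left (a point): point on the working edge, 120 from the middle on the +y side, 5 above the underside
- edge_right (a point): point on the working edge, 120 from the middle on the -y side, 5 above the underside
- rack1: vial rack: clear block 40 (x) by 56 (y) by 45 high, 0.14 kg, with a row of three blue-capped vials along its y axis, 13 wide, reaching 62 above the bench. Grip its two long faces (40 apart), 24 to 45 above the bench where it stands at the fence. Origin: centre of its underside; same either way round. Starts upright on the bench. One of the four may be absent (None).
- rack2: vial rack: clear block 40 (x) by 56 (y) by 45 high, 0.14 kg, with a row of three blue-capped vials along its y axis, 13 wide, reaching 62 above the bench. Grip its two long faces (40 apart), 24 to 45 above the bench where it stands at the fence. Origin: centre of its underside; same either way round. Starts upright on the bench. One of the four may be absent (None).
- rack3: vial rack: clear block 40 (x) by 56 (y) by 45 high, 0.14 kg, with a row of three blue-capped vials along its y axis, 13 wide, reaching 62 above the bench. Grip its two long faces (40 apart), 24 to 45 above the bench where it stands at the fence. Origin: centre of its underside; same either way round. Starts upright on the bench. One of the four may be absent (None).
- rack4: vial rack: clear block 40 (x) by 56 (y) by 45 high, 0.14 kg, with a row of three blue-capped vials along its y axis, 13 wide, reaching 62 above the bench. Grip its two long faces (40 apart), 24 to 45 above the bench where it stands at the fence. Origin: centre of its underside; same either way round. Starts upright on the bench. One of the four may be absent (None).
- jar1: bystander: clear jar with white cap, 52 across, 65 high; origin at the middle of its foot
- jar2: bystander: clear jar with white cap, 52 across, 65 high; origin at the middle of its foot
- amber: bystander: amber bottle with red cap, 100 across, 190 high; origin at the middle of its foot
- jar3: bystander: amber jar with white cap, 52 across, 65 high; origin at the middle of its foot
- tub: bystander: grey open tub 110 by 130 by 65 high; origin at the middle of its foot
Not all that is in view belongs to the job. What is shaped like the rack4 but brown or purple is not meant.

How it is judged:
By the outcome, as a careful person would: the job done as asked, in the order asked, and still so for the second after the job is handed in, with the robot touching nothing.
Of rack1, rack2, rack3, rack4 only 3 to 4 are there at a start; the rules pass over those that are not, and their reading is None.
At some moment in a run one of rack1, rack2, rack3, rack4, straightedge may be knocked a few centimetres aside while the robot is not near it.
It also fails if it takes over 208 s, if anything falls off the work surface, if the arm or the gripper's body presses on something with over 40 N, if the wrist force passes 120 N, or if a joint passes its speed limit or range.

### The arm

A 6-joint arm with a two-finger parallel gripper is mounted at the origin on the work surface. World frame = base frame: x ahead of the robot, y to its left, z up, the work surface at z = 0. Lengths are in m, angles in rad, forces in N, time in s.
With the tool pointing down it reaches from about 0.3 to 0.825 m from the base axis. Payload 5.4 kg.
Tool frame: the origin (TCP) lies on the centre line of the jaws, within the pads' length; the fingertips stand 25 mm ahead of it and the grasp point (between the pads) lies 6 mm ahead of it (tip_reach is the distance from the TCP to the fingertips, in m); y points along the fingers, z is the direction in which the jaws open and shut, and the axes are right-handed (so a half turn about y gives the same grasp; the last joint's range is limited). The gripper opens to 92 mm and grips with 3 to 60 N. Pads are 20 mm wide; open, the fingers measure 128 mm over their backs; the gripper's body (75 mm by 189 mm) begins 69 mm behind the grasp point.
Start: joints at [0.932, 0.158, 1.597, -0, 1.386, -0.21], TCP at [0.239, 0.523, 0.216] pointing down, gripper open.
Joint ranges: [-2.91, 2.91], [-0.94, 2.29], [0.18, 2.7], [-1.29, 4.43], [0.17, 2.64], [-3, 3]. Speed limits (rad/s): [2.57, 2.57, 3.14, 3.14, 3.14, 3.14].

### API

Orientations are given as a unit quaternion [x, y, z, w].
In Python, from workcell import * gives the robot as it stands. The module is installed in compiled form; this text tells all that it offers.
- The arm moves only by the shell command python3 -m jog 'ROWS' [FORCE]. ROWS is JSON, a list of rows, each an object of numbers: "fingers": the opening, from 0 (shut) to 1 (fully open); "x", "y", "z": the shift along the tool's x, y, z in cm; "ax", "ay", "az": the turn, a rotation vector about the tool's x, y, z in rad. In form: [{"fingers": .., "x": .., "y": .., "z": .., "ax": .., "ay": .., "az": ..}, ...]. A call has 1 to 10 rows; each row shifts and turns the pose as measured when the row begins, along the tool's axes as they then stand; what a row does not reach is not made up. A row lasts 1/12 s, in which the tool goes at most 41.7 mm and 7.16 degrees, less where a joint would pass 70% of its speed; a pose out of reach is approached as far as the arm can. A call is refused whole if a number of a shift passes 4.17 or a number of a turn 0.125, either way. A call with a gripper value outside its range is refused whole. The fingers move at their own pace and stop on an object; FORCE is the grip in N (left out, the last holds). Time passes only in rows, so rows that do not move let the fingers close. It gives the time, the measured TCP pose, the force and the opening at its end, in the units of the state.
- observe(): the state, without advancing time (a new reading comes with each control period).
- snapshot(name): name is "side" or "top"; returns a dict with "image" (480x640x3 uint8, red, green, blue), "range_z" (480x640 float32, m along the optical axis (not along the pixel's ray), 0 where there is no reading), "mtx" (3x3 intrinsics, pixels), "k1" (the pictures are not rectified: a ray, as slopes to the right and down, at radius r is drawn at 1 + k1 r^2 times it, then the intrinsics apply), "R" (3x3) and "t" (3): a world point X has camera coordinates R X + t. Camera axes: x right, y down, z forward; pixel columns grow to the right and rows downward; lengths in m; the calibration is good to about 2 mm. A picture is of the moment at which its call begins.
- hand_in(): hands the job in, once; it reports no verdict.
Trained networks look in the newest picture that a camera, given by its name, has taken for a name from the list of things; names that differ only in an ending like _2 or _b are one class to them, and where a whole thing is asked for, a point or a joint stands for the part that bears it (a point fixed in the world has none). Each returns a list of dicts, best first, with "p" (0 to 1); they miss things now and then, are a little off and sometimes report something else, mostly with a low value. They report only what shows in the picture. A call takes as long as a camera call. They do not tell look-alikes from the thing itself.
- boxes_of(camera, query): "uv" ([column, row] in pixels, amid what is visible of it).
- tip_of(camera, query): "uv" ([column, row] in pixels: a listed point, or the origin of a listed thing).
The state is a dict: "clock": time; "joint_pos": joint angles; "qd": joint speeds; "joint_efforts": joint torques, N m; "position": TCP position; "orientation": TCP orientation; "contact_force": force on the tool from outside, world axes, zero at the start; "torque": the same for the moment, N m; "opening": finger opening in m.
Only numpy, scipy, OpenCV 4.12 (cv2) and the standard library are available. Lean on these libraries where they do the work, as an engineer would, in place of code of your own. Each camera call takes 0.05 s, during which the arm holds its last target.

## Working session

There is one attempt and no reset: what is moved stays moved. The work goes in short steps, Python scripts to look and compute and a shell command to move; the robot and the scene stay as the last step left them, time stands still between calls to the robot, and variables do not carry over. Pictures are saved under pics/ and viewed, and the job is handed in when it is done.

```bash
ls; mkdir -p pics; python3 - <<'E'
from workcell import *
import cv2
print(observe())
for n in ("side","top"):
    s=snapshot(n); cv2.imwrite(f"pics/{n}0.png",s["image"][:,:,::-1]); print(n,s["mtx"],s["k1"],s["R"],s["t"])
E
```

```text
pics
{'clock': 0.0, 'joint_pos': array([ 9.31922214e-01,  1.59042182e-01,  1.59821442e+00, -3.49762821e-05,
        1.38619092e+00, -2.10115190e-01]), 'qd': array([ 0.00048265,  0.00156186,  0.00036925,  0.00188535, -0.00084825,
        0.00090334]), 'joint_efforts': array([ 1.23789032e-03, -3.85560107e+01, -3.22108877e+01,  7.03705125e-02,
        3.76616162e-02, -1.35379032e-04]), 'position': array([0.23871215, 0.52242753, 0.2148317 ]), 'orientation': array([ 0.6915229 , -0.15068743,  0.15016939, -0.69031771]), 'contact_force': array([ 0.00379846, -0.24961802,  0.43408954]), 'torque': array([-0.02731993,  0.01430894, -0.01510448]), 'opening': 0.09220500030440579}
side [[605.44357371   0.         316.00522379]
 [  0.         605.44357371 236.69785877]
 [  0.           0.           1.        ]] -0.18601933506497204 [[-0.98112557 -0.19334402  0.00327315]
 [-0.14658616  0.73259986 -0.66468786]
 [ 0.12611551 -0.65262205 -0.74711401]] [0.49430245 0.12336716 1.62751444]
top [[612.06138409   0.         321.43484571]
 [  0.         612.06138409 235.36086619]
 [  0.           0.           1.        ]] 0.010086665237997316 [[ 2.36441790e-02 -9.99716373e-01  2.85079127e-03]
 [-9.95186400e-01 -2.38081262e-02 -9.50642066e-02]
 [ 9.51051158e-02 -5.89353581e-04 -9.95467061e-01]] [-0.00884686  0.53436046  1.99063465]
```

View pics/side0.png

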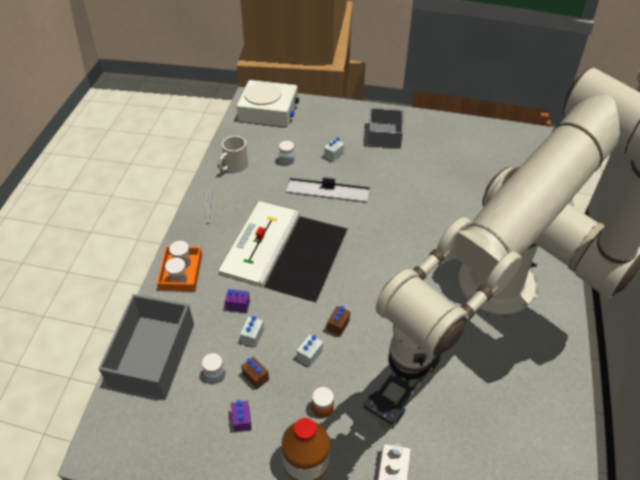

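View pics/top0.png

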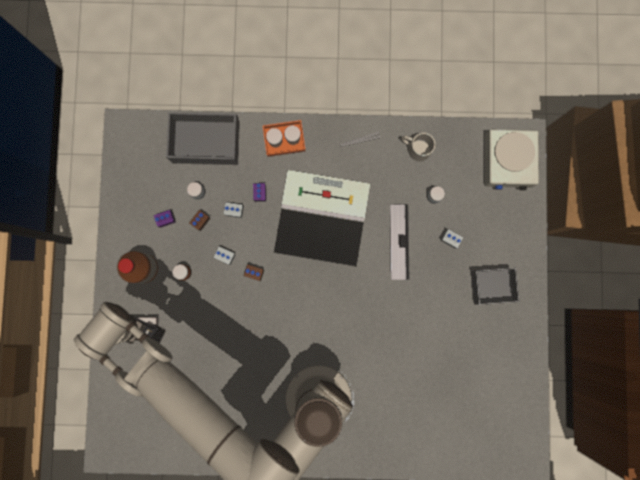

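```bash
cat > h.py <<'E'
from workcell import *
import numpy as np, cv2
from scipy.spatial.transform import Rotation as Rn
def und(s,uv):
    return cv2.undistortPoints(np.array(uv,float).reshape(-1,1,2),s["mtx"],np.array([s["k1"],0,0,0])).reshape(-1,2)
def dep(s,uv,z):
    n=und(s,uv); d=np.c_[n,np.ones(len(n))]@s["R"]; c=-s["R"].T@s["t"]
    return c+d*((z-c[2])/d[:,2])[:,None]
def prj(s,X):
    X=np.atleast_2d(X).astype(float)
    return cv2.projectPoints(X,cv2.Rodrigues(s["R"])[0],s["t"],s["mtx"],np.array([s["k1"],0,0,0]))[0].reshape(-1,2)
def cloud(s):
    v,u=np.mgrid[:480,:640]; n=und(s,np.c_[u.ravel(),v.ravel()]); z=s["range_z"].ravel()
    return ((np.c_[n,np.ones(len(n))]*z[:,None]-s["t"])@s["R"]).reshape(480,640,3)
def zoom(s,c0,r0,c1,r1,k,name):
    cv2.imwrite("pics/"+name,cv2.resize(s["image"][r0:r1,c0:c1,::-1],None,fx=k,fy=k,interpolation=cv2.INTER_CUBIC))
def plan(p,yaw):
    """tool delta to TCP p, jaw direction yaw (mod pi, nearest), pointing down"""
    o=observe(); R=Rn.from_quat(o["orientation"]); zt=R.as_matrix()[:,2]
    cy=np.arctan2(zt[1],zt[0]); yaw=cy+(yaw-cy+np.pi/2)%np.pi-np.pi/2
    z=np.array([np.cos(yaw),np.sin(yaw),0]); y=np.array([0,0,-1.]); x=np.cross(y,z)
    T=Rn.from_matrix(np.c_[x,y,z])
    d=R.inv().apply(np.array(p)-o["position"])*100
    print("clock %.2f pos %s yaw %.3f->%.3f"%(o["clock"],o["position"].round(4),cy,yaw),"F",o["contact_force"].round(1),"open %.4f"%o["opening"])
    print(" shift cm (now axes)",d.round(2)," (target axes)",(T.inv().apply(np.array(p)-o["position"])*100).round(2)," turn",(R.inv()*T).as_rotvec().round(3), "j6 %.2f"%o["joint_pos"][5])
E
python3 - <<'E'
from h import *
s=snapshot("top")
zoom(s,260,150,480,310,3.6,"rd.png"); zoom(s,90,160,300,350,3.6,"lf.png")
for q in ["reader","selector_grip","straightedge","edge_left","edge_right","straightedge_handle","rack1","jar1","amber","jar3","tub"]:
    for f in (boxes_of,tip_of):
        print(q,f.__name__,[(np.round(d["uv"]).astype(int).tolist(),round(d["p"],2)) for d in f("top",q)][:9])
E
```

```text
reader call [([322, 217], 0.84)]
reader call [([323, 214], 0.97), ([232, 210], 0.4)]
selector_grip call [([326, 189], 0.57), ([436, 197], 0.55)]
selector_grip call [([327, 190], 0.63)]
straightedge call [([398, 242], 0.67)]
straightedge call [([397, 240], 0.94), ([391, 276], 0.53)]
edge_left call [([398, 241], 0.97)]
edge_left call [([392, 279], 0.64)]
edge_right call [([397, 240], 0.87)]
edge_right call [([386, 204], 0.67), ([322, 213], 0.55)]
straightedge_handle call [([399, 241], 0.91)]
straightedge_handle call [([403, 241], 0.87), ([389, 204], 0.22), ([142, 267], 0.16)]
rack1 call [([257, 272], 0.72), ([225, 254], 0.68), ([201, 221], 0.66), ([451, 236], 0.59), ([231, 211], 0.55), ([162, 218], 0.55), ([262, 192], 0.47)]
rack1 call [([254, 272], 0.77), ([223, 256], 0.67), ([165, 222], 0.67), ([451, 237], 0.64), ([232, 212], 0.62), ([261, 191], 0.6), ([202, 224], 0.56)]
jar1 call [([435, 197], 0.66), ([182, 272], 0.55), ([197, 190], 0.47)]
jar1 call [([183, 271], 0.81), ([200, 193], 0.61), ([432, 196], 0.46)]
amber call [([134, 268], 0.83)]
amber call [([142, 266], 0.79), ([321, 212], 0.25)]
jar3 call [([435, 197], 0.66), ([182, 272], 0.55), ([197, 190], 0.47)]
jar3 call [([183, 271], 0.81), ([200, 193], 0.61), ([432, 196], 0.46)]
tub call [([494, 283], 0.93), ([231, 207], 0.52)]
tub call [([492, 283], 0.68)]
```

```bash
python3 - <<'E'
from h import *
s=snapshot("side")
zoom(s,350,400,450,480,6,"bs.png");zoom(s,210,100,380,310,2.8,"ss.png")
for q in ["reader","selector_grip","rack1"]:
    for f in (boxes_of,tip_of):
        print(q,f.__name__,[(np.round(d["uv"]).astype(int).tolist(),round(d["p"],2)) for d in f("side",q)][:9])
E
```

```text
reader call [([286, 252], 0.85)]
reader call [([281, 252], 0.69)]
selector_grip call [([322, 402], 0.32)]
selector_grip call [([322, 409], 0.67), ([258, 234], 0.56)]
rack1 call [([252, 330], 0.98), ([339, 318], 0.96), ([243, 413], 0.91), ([312, 346], 0.87), ([255, 373], 0.83), ([333, 151], 0.61), ([236, 298], 0.61)]
rack1 call [([332, 157], 0.88), ([251, 336], 0.87), ([257, 378], 0.87), ([235, 304], 0.84), ([243, 420], 0.8), ([314, 353], 0.77), ([337, 325], 0.74), ([285, 253], 0.37)]
```

View pics/rd.png

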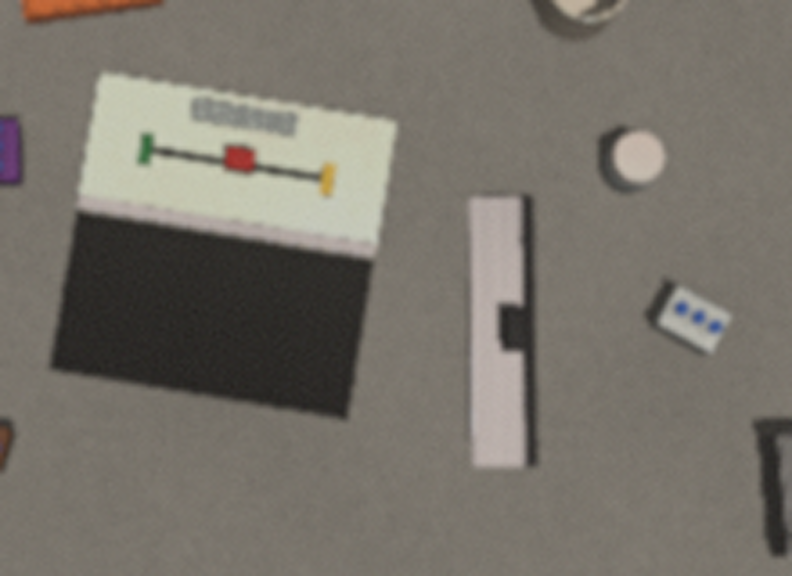

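View pics/lf.png

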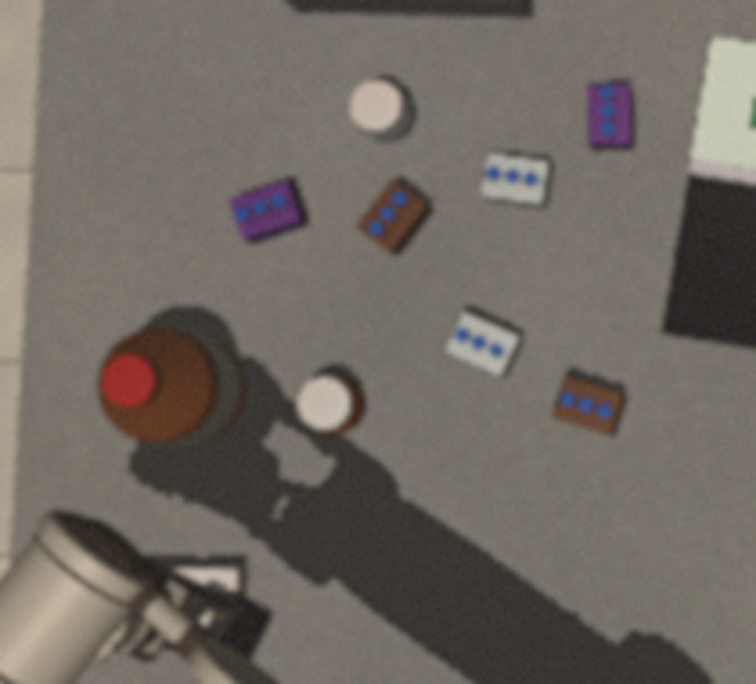

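View pics/bs.png

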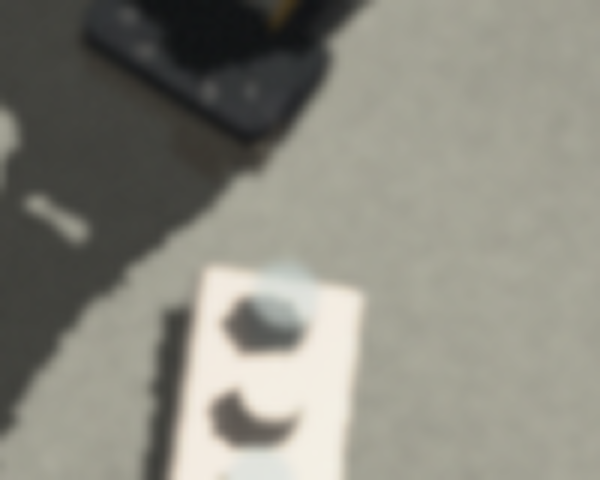

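View pics/ss.png

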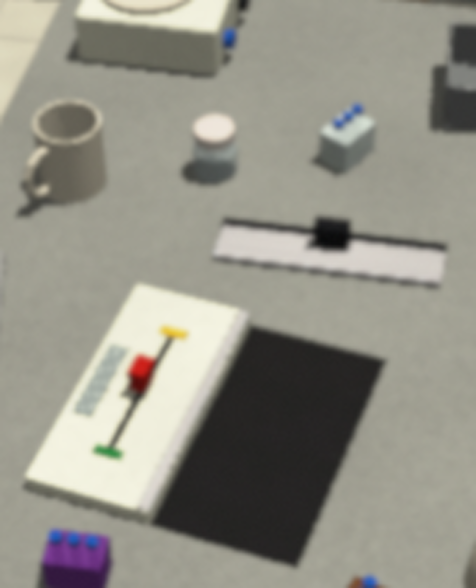

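```bash
cat >> h.py <<'E'
def rackfit(s,uv,L=(40,56),zt=0.045,win=14,mode="white"):
    """min-area rectangle of bright rack top near uv"""
    c0,r0=int(uv[0])-win,int(uv[1])-win
    im=s["image"][r0:r0+2*win,c0:c0+2*win].astype(float)
    im=cv2.resize(im,None,fx=8,fy=8,interpolation=cv2.INTER_CUBIC)
    r,g,b=im[...,0],im[...,1],im[...,2]
    m=((im.max(2)>150)|((b>r+40)&(b>g+20))).astype(np.uint8)
    m=cv2.morphologyEx(m,cv2.MORPH_CLOSE,np.ones((25,25),np.uint8))
    n,l,st,ce=cv2.connectedComponentsWithStats(m)
    if n<2: return None
    k=1+np.argmax(st[1:,4]); cs,_=cv2.findContours((l==k).astype(np.uint8),cv2.RETR_EXTERNAL,cv2.CHAIN_APPROX_NONE)
    p=max(cs,key=len).reshape(-1,2); px=(p+.5)/8-.5+[c0,r0]
    P=dep(s,px,zt)[:,:2]; (cx,cy),(w,h),a=cv2.minAreaRect((P*1000).astype(np.float32))
    a=np.radians(a) if w<h else np.radians(a+90)   # a: direction of short side = jaw yaw
    return cx/1000,cy/1000,min(w,h),max(w,h),(a+np.pi/2)%np.pi-np.pi/2
E
python3 - <<'E'
from h import *
s=snapshot("top"); sd=snapshot("side")
print(-s["R"].T@s["t"],-sd["R"].T@sd["t"])
S=lambda a:np.array(a)/3.6+[260,150]-.36
print("slab back z20",dep(s,S([(100,73),(397,122)]),.02).round(4))
print("slab front top",dep(s,S([(80,205),(378,248)]),.02).round(4))
print("mat",dep(s,S([(50,368),(348,418),(78,212),(372,260)]),0).round(4))
T=lambda a:np.array(a)/2.8+[210,100]-.3
print("side slab z20",dep(sd,T([(138,285),(248,313),(24,488),(147,515)]),.02).round(4))
print("side mat z0",dep(sd,T([(385,360),(297,566),(250,327),(155,522)]),0).round(4))
print("straightedge z10 top",dep(s,S([(470,196),(472,467),(531,196),(537,466)]),.01).round(4))
print("handle top z42",dep(s,S([(499,304),(526,304),(499,350),(526,350)]),.042).round(4))
print("grip z57",dep(s,S([(240,158)]),.057).round(4),dep(s,S([(327,180),(147,149)]),.02).round(4))
for uv in [(232,210),(224,255),(452,238)]: print(uv,np.round(rackfit(s,uv),4))
E
```

```text
[0.3426779  0.00505096 2.032435  ] [0.29780187 1.06734347 1.29632157]
slab back z20 [[ 0.7515  0.1225  0.02  ]
 [ 0.7121 -0.1535  0.02  ]]
slab front top [[ 0.6277  0.1374  0.02  ]
 [ 0.5944 -0.1379  0.02  ]]
mat [[ 0.4779  0.1618  0.    ]
 [ 0.4383 -0.1143  0.    ]
 [ 0.6239  0.1403  0.    ]
 [ 0.5855 -0.1339  0.    ]]
side slab z20 [[ 0.7071 -0.1521  0.02  ]
 [ 0.5833 -0.1344  0.02  ]
 [ 0.7449  0.1356  0.02  ]
 [ 0.6207  0.1434  0.02  ]]
side mat z0 [[ 0.4341 -0.1149  0.    ]
 [ 0.473   0.1593  0.    ]
 [ 0.5814 -0.1336  0.    ]
 [ 0.6161  0.1355  0.    ]]
straightedge z10 top [[ 0.6462 -0.223   0.01  ]
 [ 0.3957 -0.2281  0.01  ]
 [ 0.6475 -0.2795  0.01  ]
 [ 0.398  -0.2876  0.01  ]]
handle top z42 [[ 0.543  -0.247   0.042 ]
 [ 0.5436 -0.2715  0.042 ]
 [ 0.5012 -0.2475  0.042 ]
 [ 0.5017 -0.2719  0.042 ]]
grip z57 [[ 0.6689 -0.0088  0.057 ]] [[ 0.6564 -0.0898  0.02  ]
 [ 0.6813  0.077   0.02  ]]
(232, 210) [ 0.6115  0.2974 37.158  54.1922 -0.1335]
(224, 255) [ 0.4603  0.3215 37.8727 53.5165 -0.404 ]
(452, 238) [ 0.5337 -0.4246 38.5404 54.1096 -0.493 ]
```

```bash
python3 - <<'E'
from h import *
plan([.668,-.008,.2],1.43)
s=snapshot("top"); P=dep(s,[(d["uv"]) for d in boxes_of("top","amber")],.1); print(P)
E
```

```text
clock 1.70 pos [0.2391 0.5229 0.2158] yaw 1.142->1.430 F [0.5 0.5 1. ] open 0.0921
 shift cm (now axes) [ 61.08   1.58 -30.45]  (target axes) [ 49.92   1.58 -46.55]  turn [-0.    -0.288  0.   ] j6 -0.21
[[0.41901    0.58083144 0.1       ]]
```

```bash
python3 -m jog '[{"fingers":1,"x":3,"z":-2.5,"ay":-0.1},{"fingers":1,"x":3,"z":-2.6,"ay":-0.1},{"fingers":1,"x":3,"z":-2.7,"ay":-0.09},{"fingers":1,"x":3,"z":-2.8},{"fingers":1,"x":3,"z":-2.8},{"fingers":1,"x":3,"z":-2.8},{"fingers":1,"x":3,"z":-2.8},{"fingers":1,"x":3,"z":-2.8},{"fingers":1,"x":3,"z":-2.8},{"fingers":1,"x":3,"z":-2.8}]' 5
python3 - <<'E'
from h import *
plan([.668,-.008,.2],1.43)
E
```

```text
clock 1.80 pos [0.2391 0.5229 0.2158] yaw 1.142->1.430 F [-0.  -0.6 -0.4] open 0.0922
 shift cm (now axes) [ 61.08   1.58 -30.45]  (target axes) [ 49.92   1.58 -46.55]  turn [-0.    -0.288  0.   ] j6 -0.21validation failed for argument at $[0]...
```

```bash
python3 -m jog '[{"fingers":1.0,"x":3.0,"y":0.0,"z":-2.5,"ax":0.0,"ay":-0.1,"az":0.0}]' 5
```

```text
clock: 1.88
position: [0.2541, 0.4906, 0.2155]
orientation: [-0.697, 0.115, -0.114, 0.699]
contact_force: [1.2, -0.4, 0.5]
opening: 0.0918
```

```bash
python3 -m jog '[{"fingers":1,"x":3,"y":0,"z":-2.7,"ax":0,"ay":-0.1,"az":0},{"fingers":1,"x":3,"y":0,"z":-2.7,"ax":0,"ay":-0.06,"az":0},{"fingers":1,"x":3,"y":0,"z":-2.8,"ax":0,"ay":0,"az":0},{"fingers":1,"x":3,"y":0,"z":-2.8,"ax":0,"ay":0,"az":0},{"fingers":1,"x":3,"y":0,"z":-2.8,"ax":0,"ay":0,"az":0},{"fingers":1,"x":3,"y":0,"z":-2.8,"ax":0,"ay":0,"az":0},{"fingers":1,"x":3,"y":0,"z":-2.8,"ax":0,"ay":0,"az":0},{"fingers":1,"x":3,"y":0,"z":-2.8,"ax":0,"ay":0,"az":0},{"fingers":1,"x":3,"y":0,"z":-2.8,"ax":0,"ay":0,"az":0}]' 5
python3 - <<'E'
from h import *
plan([.668,-.008,.2],1.43)
E
```

```text
clock: 2.63
position: [0.4776, 0.1911, 0.2158]
orientation: [-0.704, 0.049, -0.051, 0.707]
contact_force: [-0.3, 0.5, -0.6]
opening: 0.0918
clock 2.63 pos [0.4776 0.1911 0.2158] yaw 1.429->1.430 F [-0.3  0.5 -0.6] open 0.0918
 shift cm (now axes) [ 21.65   1.54 -17.03]  (target axes) [ 21.64   1.58 -17.04]  turn [-0.004 -0.001  0.002] j6 -1.29
```

Tracking is good. While still off the reader, refine the selector and check for a 4th rack now that the arm has moved.

```bash
python3 - <<'E'
from h import *
s=snapshot("top"); cv2.imwrite("pics/t1.png",s["image"][:,:,::-1])
sd=snapshot("side"); cv2.imwrite("pics/s1.png",sd["image"][:,:,::-1])
for n,z in (("top",s),("side",sd)):
    print(n,[(np.round(d["uv"]).astype(int).tolist(),round(d["p"],2)) for d in boxes_of(n,"rack1")])
E
```

```text
top [([453, 237], 0.77), ([260, 191], 0.63), ([253, 272], 0.55), ([163, 219], 0.54), ([232, 210], 0.49), ([218, 254], 0.42)]
side [([252, 330], 0.97), ([242, 414], 0.84), ([238, 299], 0.72), ([255, 371], 0.68), ([311, 349], 0.59), ([337, 317], 0.57), ([334, 152], 0.51)]
```

View pics/t1.png

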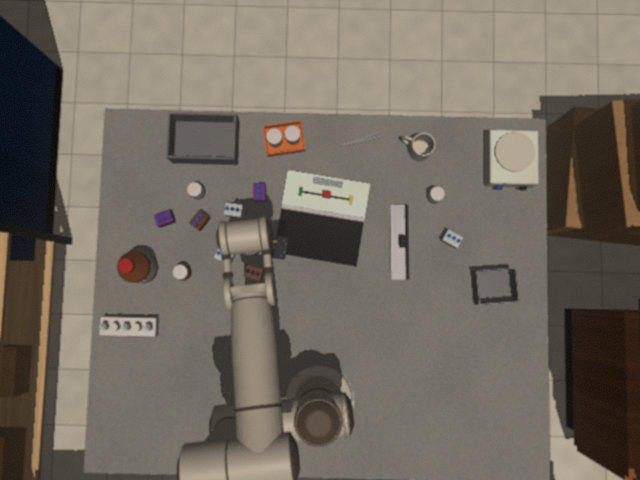

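View pics/s1.png

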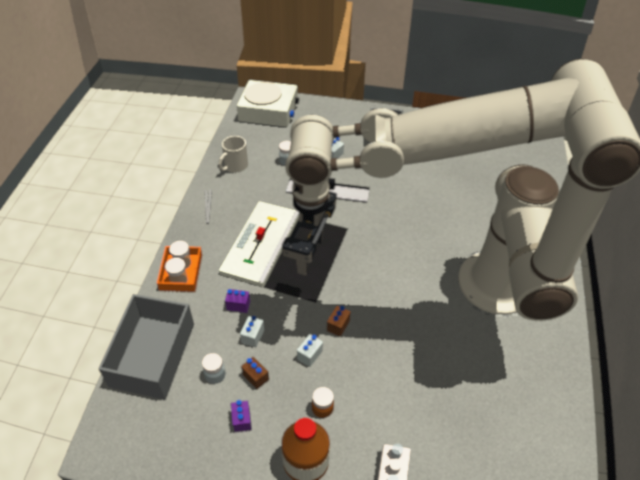

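```bash
python3 -m jog '[{"fingers":1,"x":3.1,"y":0,"z":-2.45,"ax":0,"ay":0,"az":0},{"fingers":1,"x":3.1,"y":0,"z":-2.45,"ax":0,"ay":0,"az":0},{"fingers":1,"x":3.1,"y":0.3,"z":-2.45,"ax":0,"ay":0,"az":0},{"fingers":0.7,"x":3.1,"y":0.3,"z":-2.45,"ax":0,"ay":0,"az":0},{"fingers":0.7,"x":3.1,"y":0.3,"z":-2.45,"ax":0,"ay":0,"az":0},{"fingers":0.7,"x":3.1,"y":0.3,"z":-2.45,"ax":0,"ay":0,"az":0},{"fingers":0.7,"x":3,"y":0.3,"z":-2.3,"ax":0,"ay":0,"az":0},{"fingers":0.7,"x":0,"y":3,"z":0,"ax":0,"ay":0,"az":0}]' 5
python3 - <<'E'
from h import *
plan([.668,-.008,.1],1.43)
s=snapshot("side"); zoom(s,200,150,380,300,4,"s2.png"); print(prj(s,observe()["position"]),prj(s,[.669,-.008,.043]))
print([(d["uv"],d["p"]) for d in tip_of("side","selector_grip")])
E
```

```text
clock: 3.5
position: [0.6747, 0.0031, 0.1754]
orientation: [-0.703, 0.038, -0.047, 0.708]
contact_force: [1.1, 0.1, 0.8]
opening: 0.0641
clock 3.50 pos [0.6747 0.0031 0.1754] yaw 1.451->1.430 F [1.1 0.1 0.8] open 0.0641
 shift cm (now axes) [-0.62  7.53 -1.24]  (target axes) [-0.5   7.54 -1.19]  turn [-0.008  0.021  0.013] j6 -1.63
[[254.40586154 206.60085321]] [[258.47417829 233.41876205]]
[([260.6, 232.9], 0.51)]
```

View pics/s2.png

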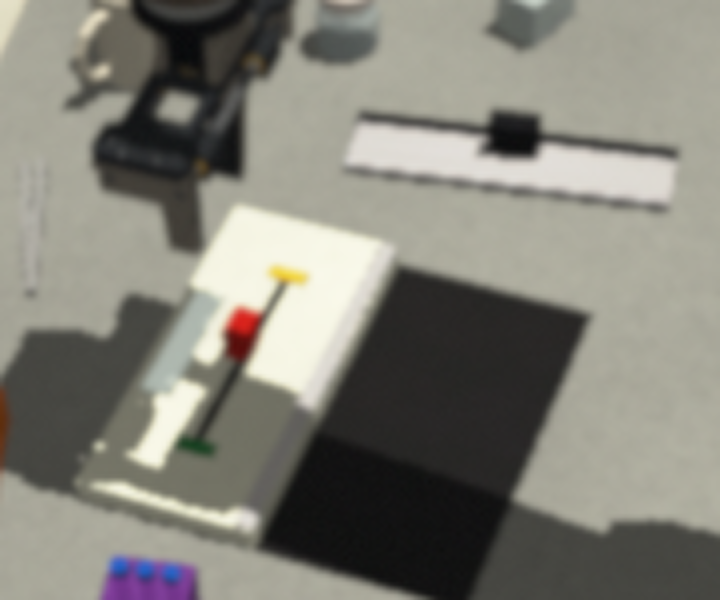

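```bash
python3 -m jog '[{"fingers":0.7,"x":-0.5,"y":2.5,"z":-1.2,"ax":-0.008,"ay":0.02,"az":0.013},{"fingers":0.7,"x":0,"y":2.5,"z":0,"ax":0,"ay":0,"az":0},{"fingers":0.7,"x":0,"y":2.5,"z":0,"ax":0,"ay":0,"az":0}]' 5
python3 - <<'E'
from h import *
plan([.668,-.008,.053],1.43)
E
```

```text
clock: 3.85
position: [0.6596, 0.0038, 0.0954]
orientation: [-0.704, 0.051, -0.041, 0.707]
contact_force: [0.8, -0.4, 0.2]
opening: 0.0644
clock 3.85 pos [0.6596 0.0038 0.0954] yaw 1.440->1.430 F [ 0.8 -0.4  0.2] open 0.0644
 shift cm (now axes) [ 1.05  4.22 -1.07]  (target axes) [ 0.99  4.24 -1.05]  turn [-0.004  0.01  -0.015] j6 -1.62
```

```bash
python3 -m jog '[{"fingers":0.7,"x":1.0,"y":0,"z":-1.05,"ax":-0.004,"ay":0.01,"az":-0.015},{"fingers":0.7,"x":0,"y":2.1,"z":0,"ax":0,"ay":0,"az":0},{"fingers":0.7,"x":0,"y":2.1,"z":0,"ax":0,"ay":0,"az":0},{"fingers":0.7,"x":0,"y":0,"z":0,"ax":0,"ay":0,"az":0}]' 5
python3 - <<'E'
from h import *
plan([.668,-.008,.053],1.43)
E
```

```text
clock: 4.18
position: [0.6654, -0.0013, 0.0528]
orientation: [0.706, -0.048, 0.046, -0.706]
contact_force: [-0.6, 0.3, -0.5]
opening: 0.0643
clock 4.18 pos [ 0.6654 -0.0013  0.0528] yaw 1.438->1.430 F [-0.6  0.3 -0.5] open 0.0643
 shift cm (now axes) [ 0.35 -0.02 -0.63]  (target axes) [ 0.36 -0.02 -0.62]  turn [ 0.     0.008 -0.004] j6 -1.62
```

```bash
python3 -m jog '[{"fingers":0.7,"x":0.35,"y":0,"z":-0.6,"ax":0,"ay":0.008,"az":0},{"fingers":0.1,"x":0,"y":0,"z":0,"ax":0,"ay":0,"az":0},{"fingers":0.1,"x":0,"y":0,"z":0,"ax":0,"ay":0,"az":0},{"fingers":0.1,"x":0,"y":0,"z":0,"ax":0,"ay":0,"az":0},{"fingers":0.1,"x":0,"y":0,"z":0,"ax":0,"ay":0,"az":0},{"fingers":0.1,"x":0,"y":0,"z":0,"ax":0,"ay":0,"az":0}]' 8
```

```text
clock: 4.68
position: [0.6737, -0.0072, 0.0642]
orientation: [0.706, -0.046, 0.053, -0.705]
contact_force: [-0.3, -0.2, -0.1]
opening: 0.0329
```

```bash
python3 -m jog '[{"fingers":0.1,"x":0,"y":0,"z":0,"ax":0,"ay":0,"az":0},{"fingers":0.1,"x":0,"y":0,"z":0,"ax":0,"ay":0,"az":0}]' 8; python3 -m jog '[{"fingers":0.1,"x":0,"y":0,"z":0,"ax":0,"ay":0,"az":0},{"fingers":0.1,"x":0,"y":0,"z":0,"ax":0,"ay":0,"az":0}]' 8
python3 - <<'E'
from h import *
plan([.668,-.008,.053],1.43)
s=snapshot("side"); zoom(s,200,150,380,300,4,"s3.png")
E
```

```text
clock: 4.85
position: [0.6744, -0.0074, 0.0655]
orientation: [0.706, -0.045, 0.053, -0.705]
contact_force: [0.1, -0.1, -0.2]
opening: 0.0198
clock: 5.02
position: [0.6744, -0.0074, 0.0657]
orientation: [0.706, -0.045, 0.053, -0.705]
contact_force: [0.1, 0.0, -0.1]
opening: 0.0094
clock 5.02 pos [ 0.6744 -0.0074  0.0657] yaw 1.432->1.430 F [ 0.1  0.  -0.1] open 0.0094
 shift cm (now axes) [-0.64  1.26 -0.15]  (target axes) [-0.63  1.27 -0.15]  turn [0.001 0.002 0.012] j6 -1.62
```

View pics/s3.png

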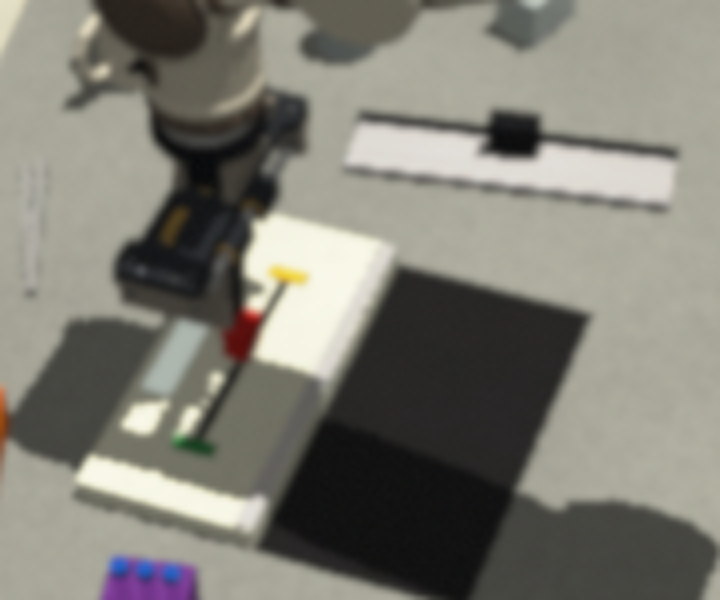

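```bash
python3 - <<'E'
from h import *
s=snapshot("side"); Z=lambda X:((prj(s,X)-[200,150]+.5)*4).round()
print(Z([.6747,.0031,.1754]),Z([.6747,.0031,.150]))
o=observe();R=Rn.from_quat(o["orientation"]).as_matrix();p=o["position"]
print(R.round(3)); print(Z(p),Z(p+.025*R[:,1]), Z([.669,-.0088,.057]))
c=cloud(s); 
for v,u in [(225,257),(218,248),(235,260),(222,262)]: print(u,v,c[v,u].round(4))
s=snapshot("top"); zoom(s,270,150,380,240,6,"t3.png"); print(((prj(s,[p,p+.025*R[:,1]])-[270,150]+.5)*6).round())
E
```

```text
[[210. 211.]] [[212. 239.]]
[[ 0.99   0.011  0.139]
 [-0.139 -0.003  0.99 ]
 [ 0.011 -1.    -0.001]]
[[226. 313.]] [[228. 337.]] [[235. 321.]]
257 225 [0.6661 0.0055 0.0925]
248 218 [0.663  0.0776 0.1955]
260 235 [0.6604 0.0055 0.053 ]
262 222 [ 0.6779 -0.0751  0.0174]
[[339. 252.]
 [338. 259.]]
```

View pics/t3.png

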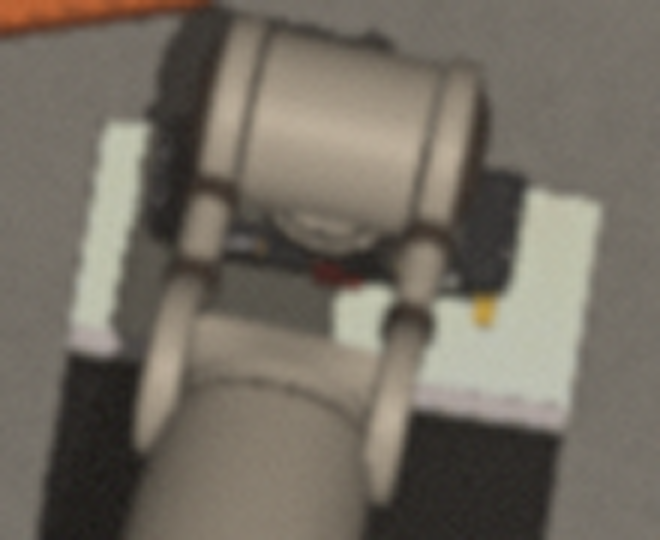

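```bash
python3 -m jog '[{"fingers":0.1,"x":0,"y":-2,"z":0,"ax":0,"ay":0,"az":0},{"fingers":0.5,"x":0,"y":-3,"z":0,"ax":0,"ay":0,"az":0},{"fingers":0.7,"x":-4,"y":-1,"z":0,"ax":0,"ay":0,"az":0},{"fingers":0.7,"x":-4,"y":0,"z":0,"ax":0,"ay":0,"az":0},{"fingers":0.7,"x":-4,"y":0,"z":0,"ax":0,"ay":0,"az":0},{"fingers":0.7,"x":-4,"y":0,"z":0,"ax":0,"ay":0,"az":0},{"fingers":0.7,"x":0,"y":0,"z":0,"ax":0,"ay":0,"az":0}]' 8
python3 - <<'E'
from h import *
plan([.668,-.008,.053],1.43)
for n in ("top","side"):
    s=snapshot(n); c=cloud(s); im=s["image"].astype(int)
    red=(im[...,0]>130)&(im[...,1]<70)&(im[...,2]<70)&(c[...,2]<.08)&(c[...,0]>.6)&(abs(c[...,1])<.1)
    v,u=np.nonzero(red); print(n,len(v),u.mean(),v.mean()); P=c[red]; print(P.min(0).round(4),P.max(0).round(4),np.median(P,0).round(4))
    # slab top
    m=(c[...,2]>.012)&(c[...,2]<.03)&(abs(c[...,0]-.66)<.12)&(abs(c[...,1])<.16)&(im.min(2)>120)
    (cx,cy),(w,h),a=cv2.minAreaRect((c[m][:,:2]*1000).astype(np.float32)); print("slab",cx,cy,w,h,a,np.median(c[m][:,2]))
    zoom(s,*( (260,150,380,250,6) if n=="top" else (200,150,380,300,4)),n+"4.png")
E
```

```text
clock: 5.75
position: [0.5082, 0.0157, 0.1206]
orientation: [0.706, -0.048, 0.051, -0.705]
contact_force: [-0.8, -0.1, -1.6]
opening: 0.0472
clock 5.75 pos [0.5082 0.0157 0.1206] yaw 1.431->1.430 F [-0.8 -0.1 -1.6] open 0.0472
 shift cm (now axes) [16.13  6.82 -0.12]  (target axes) [16.15  6.76 -0.11]  turn [0.001 0.001 0.004] j6 -1.64
top 35 326.0857142857143 193.65714285714284
[ 0.6592 -0.0177  0.0485] [0.6783 0.0021 0.0668] [ 0.668  -0.0078  0.057 ]
slab 670.7576904296875 -5.411956787109375 281.23504638671875 132.1883087158203 81.69818115234375 0.02059705612278998
side 45 247.17777777777778 234.37777777777777
[ 0.653  -0.0178  0.0074] [0.913  0.0926 0.0624] [ 0.6634 -0.0018  0.0559]
slab 664.188232421875 -6.0725860595703125 289.0493469238281 134.01158142089844 81.71192169189453 0.020393536362840685
```

View pics/side4.png

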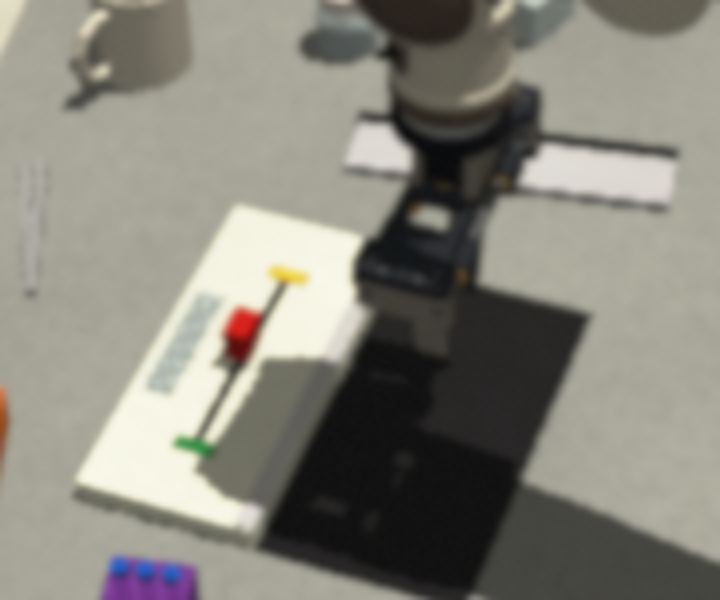

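View pics/top4.png

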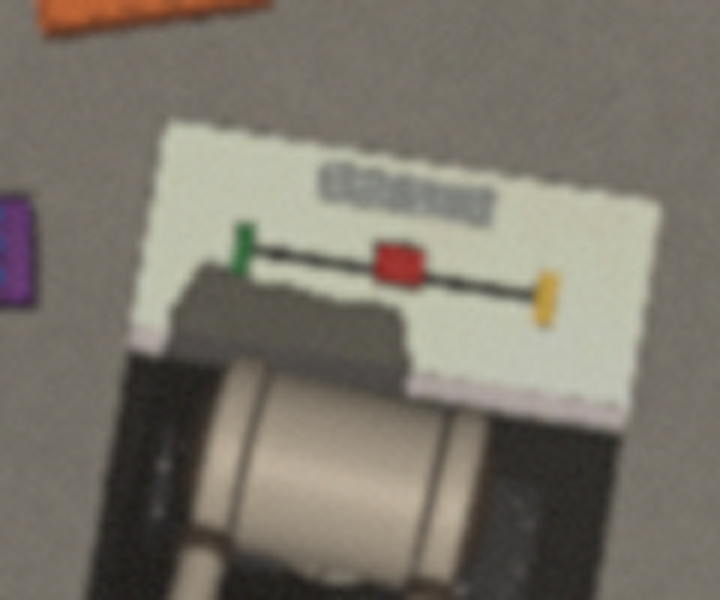

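```bash
python3 - <<'E'
from h import *
o=observe();R=Rn.from_quat(o["orientation"]).as_matrix();p=o["position"]; s=snapshot("side")
print(o["opening"])
for a in (-.01,.01):
  for b in (.0236,.0416):
    print(a,b,((prj(s,p+R@np.array([a,.025,b]))-[200,150]+.5)*4).round())
zoom(s,280,180,340,250,10,"f.png"); print((prj(s,p+R@np.array([.01,.025,.0416]))-[280,180]+.5)*10)
E
```

```text
0.0552422364072602
-0.01 0.0236 [[446. 365.]]
-0.01 0.0416 [[437. 385.]]
0.01 0.0236 [[417. 357.]]
0.01 0.0416 [[408. 377.]]
[[219.3719958  642.08055237]]
```

View pics/f.png

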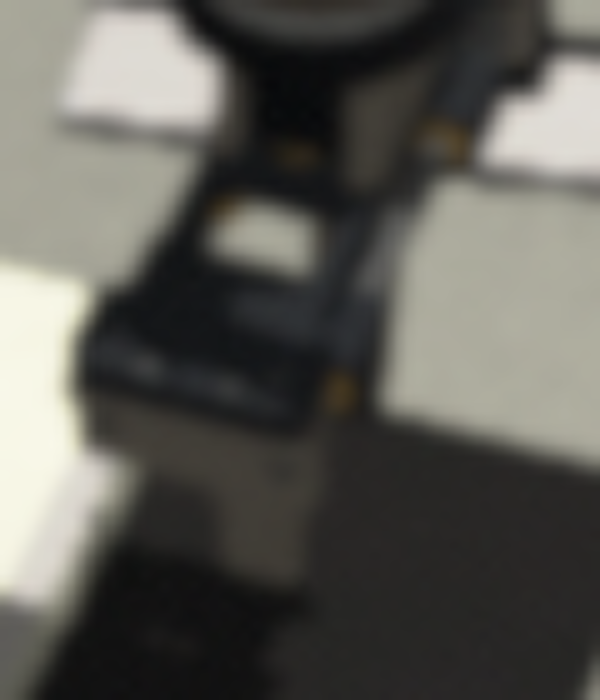

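```bash
python3 - <<'E'
from h import *
o=observe();R=Rn.from_quat(o["orientation"]).as_matrix();p=o["position"]; s=snapshot("side"); c=cloud(s)
for r in range(222,246,2): 
    q=(c[r,302:312]-p)@R*1000; print(r,q[:, [0,1,2]].round().astype(int).tolist())
E
```

```text
222 [[-12, -116, 91], [-16, -121, 95], [-18, -121, 94], [-20, -120, 93], [-23, -124, 95], [-26, -125, 96], [-28, -126, 95], [-30, -124, 93], [-32, -124, 92], [-31, -114, 83]]
224 [[-11, -105, 88], [-12, -101, 84], [-17, -112, 92], [-20, -113, 93], [-23, -117, 95], [-24, -112, 91], [-27, -116, 93], [-29, -113, 89], [-31, -113, 89], [-30, -104, 80]]
226 [[-9, -93, 84], [-14, -101, 90], [-15, -97, 86], [-16, -95, 83], [-20, -100, 87], [-23, -101, 87], [-26, -105, 89], [-27, -100, 85], [-30, -103, 86], [-32, -102, 84]]
228 [[-10, -87, 85], [-11, -85, 83], [-16, -92, 88], [-18, -92, 87], [-20, -91, 85], [-22, -90, 83], [-26, -96, 88], [-27, -93, 84], [-29, -93, 84], [-30, -87, 77]]
230 [[5, -32, 45], [3, -31, 43], [0, -33, 44], [-3, -36, 46], [-6, -36, 45], [-8, -35, 43], [-10, -34, 42], [-11, -31, 38], [-31, -90, 87], [30, 130, -100]]
232 [[6, -20, 41], [3, -23, 43], [1, -23, 42], [-4, -32, 48], [-5, -26, 43], [-8, -29, 44], [-10, -27, 42], [-11, -21, 36], [29, 124, -87], [24, 118, -83]]
234 [[5, -17, 45], [2, -20, 47], [0, -17, 43], [-3, -20, 45], [-6, -20, 44], [-8, -20, 43], [-11, -23
[... 168 characters left out ...]
-1, 32], [23, 122, -71], [22, 128, -77]]
238 [[43, 126, -60], [40, 125, -60], [37, 124, -60], [34, 123, -60], [32, 127, -64], [29, 125, -63], [25, 119, -59], [25, 129, -68], [21, 126, -67], [18, 122, -65]]
240 [[40, 126, -52], [38, 128, -55], [33, 121, -50], [32, 125, -54], [28, 121, -52], [27, 128, -59], [23, 121, -54], [20, 122, -55], [18, 121, -56], [15, 122, -57]]
242 [[38, 127, -46], [34, 122, -43], [32, 124, -45], [29, 125, -47], [26, 124, -47], [23, 122, -47], [22, 128, -52], [19, 126, -52], [15, 123, -51], [14, 127, -54]]
244 [[35, 126, -38], [33, 128, -41], [30, 125, -39], [28, 129, -43], [23, 119, -37], [21, 125, -42], [17, 119, -38], [15, 120, -40], [13, 123, -44], [11, 127, -48]]
```

```bash
python3 - <<'E'
import workcell
print([n for n in dir(workcell) if not n.startswith('__')]); print(getattr(workcell,'tip_reach',None))
from h import *
plan([.668,-.008,.053],1.43)
E
```

```text
['Unreachable', 'boxes_of', 'hand_in', 'observe', 'snapshot', 'tip_of', 'tip_reach']
0.025
clock 5.95 pos [0.5197 0.0128 0.1258] yaw 1.430->1.430 F [ 0.3 -0.2  0.5] open 0.0630
 shift cm (now axes) [14.83  7.57  0.03]  (target axes) [14.97  7.28  0.02]  turn [ 0.002 -0.     0.019] j6 -1.64
```

```bash
python3 - <<'E'
from h import *
s=snapshot("side"); s=snapshot("side");o=observe();R=Rn.from_quat(o["orientation"]).as_matrix();p=o["position"]; c=cloud(s); print(p,o["qd"].round(3),R.round(3))
for r in range(222,246,2): 
    q=(c[r,298:312:2]-p)@R*1000; print(r,q[:, [0,1,2]].round().astype(int).tolist())
E
```

```text
[0.52016145 0.01270345 0.12575328] [ 0.     0.005  0.001  0.001  0.003 -0.001] [[ 0.99   0.018  0.141]
 [-0.141 -0.004  0.99 ]
 [ 0.019 -1.    -0.002]]
222 [[-3, -112, 92], [-8, -112, 90], [-13, -114, 90], [-18, -116, 91], [-24, -122, 94], [-29, -123, 93], [-31, -115, 84]]
224 [[-2, -100, 88], [-7, -104, 89], [-11, -101, 85], [-17, -105, 87], [-23, -109, 89], [-28, -112, 89], [-32, -112, 88]]
226 [[-2, -94, 89], [-8, -98, 90], [-11, -94, 86], [-16, -94, 84], [-21, -97, 85], [-27, -103, 88], [-32, -103, 86]]
228 [[64, 124, -89], [8, -40, 48], [3, -40, 46], [-16, -88, 85], [-22, -94, 88], [-26, -92, 85], [-30, -89, 81]]
230 [[-346, -1179, 1011], [7, -34, 49], [3, -32, 45], [-3, -38, 49], [-9, -40, 49], [-9, -26, 35], [30, 127, -96]]
232 [[59, 125, -75], [9, -23, 46], [4, -22, 43], [-3, -30, 49], [-8, -31, 47], [-11, -24, 40], [27, 125, -87]]
234 [[57, 125, -68], [52, 126, -71], [5, -12, 42], [-3, -22, 48], [-8, -23, 47], [-10, -13, 37], [23, 122, -78]]
236 [[53, 123, -59], [48, 122, -61], [3, -10, 47], [-2, -11, 46], [-6, -9, 42], [-10, -5, 37], [21, 123, -71]]
238 [[51, 124, -53], [47, 127, -57], [41, 126, -59], [37, 131, -65], [-8, -6, 46], [24, 122, -62], [19, 125, -66]]
240 [[49, 126, -47], [45, 130, -52], [39, 128, -53], [34, 128, -55], [27, 123, -53], [22, 124, -56], [16, 123, -57]]
242 [[47, 129, -43], [40, 123, -40], [36, 128, -46], [29, 120, -41], [25, 126, -49], [20, 126, -51], [14, 124, -51]]
244 [[45, 129, -36], [39, 126, -36], [33, 126, -37], [27, 122, -36], [24, 130, -45], [18, 128, -45], [12, 128, -47]]
```

```bash
python3 -m jog '[{"fingers":0.7,"x":0,"y":2.5,"z":0,"ax":0,"ay":0,"az":0.018},{"fingers":0.7,"x":0,"y":2.5,"z":0,"ax":0,"ay":0,"az":0},{"fingers":0.7,"x":0,"y":2.5,"z":0,"ax":0,"ay":0,"az":0},{"fingers":0.7,"x":0,"y":0.5,"z":0,"ax":0,"ay":0,"az":0},{"fingers":0.7,"x":0,"y":0,"z":0,"ax":0,"ay":0,"az":0},{"fingers":0.7,"x":0,"y":0,"z":0,"ax":0,"ay":0,"az":0}]' 8
python3 - <<'E'
from h import *
s=snapshot("side"); s=snapshot("side");o=observe();R=Rn.from_quat(o["orientation"]).as_matrix();p=o["position"]; c=cloud(s); print(p,o["qd"].round(3),o["contact_force"])
zoom(s,260,180,360,270,7,"f2.png"); 
E
```

```text
clock: 6.55
position: [0.5324, 0.0097, 0.0474]
orientation: [0.707, -0.046, 0.054, -0.704]
contact_force: [-0.4, -0.3, 0.5]
opening: 0.0644
[0.53298435 0.00961049 0.04839065] [ 0.001 -0.017  0.005  0.001 -0.004 -0.001] [ 0.49524809 -0.16492246  0.11147947]
```

View pics/f2.png

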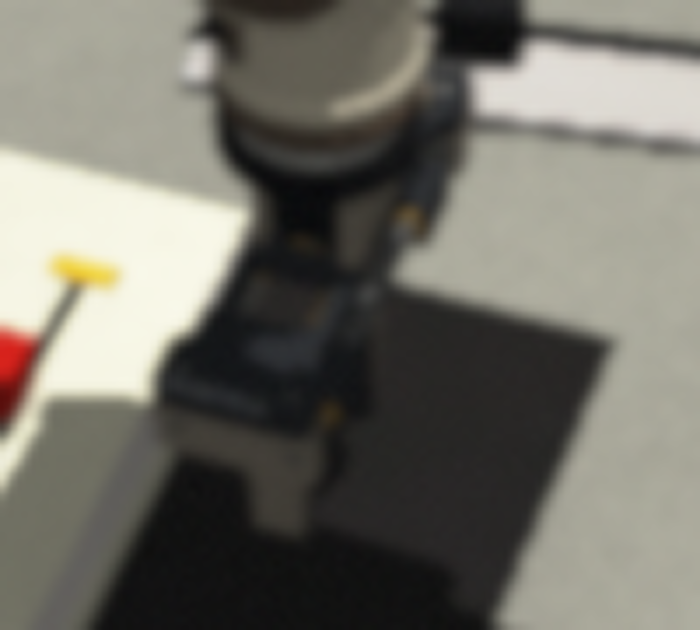

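```bash
python3 -m jog '[{"fingers":0.7,"x":0,"y":0.8,"z":0,"ax":0,"ay":0,"az":0},{"fingers":0.7,"x":0,"y":0.8,"z":0,"ax":0,"ay":0,"az":0},{"fingers":0.7,"x":0,"y":0,"z":0,"ax":0,"ay":0,"az":0}]';python3 -m jog '[{"fingers":0.7,"x":0,"y":0.5,"z":0,"ax":0,"ay":0,"az":0},{"fingers":0.7,"x":0,"y":0,"z":0,"ax":0,"ay":0,"az":0}]'
python3 - <<'E'
from h import *
plan([.53,.01,.0],1.43)
E
```

```text
clock: 6.9
position: [0.5362, 0.009, 0.0347]
orientation: [0.707, -0.043, 0.057, -0.704]
contact_force: [-0.1, 0.1, 0.4]
opening: 0.0642
clock: 7.07
position: [0.5366, 0.0089, 0.0295]
orientation: [0.707, -0.042, 0.058, -0.704]
contact_force: [-1.2, 0.8, -0.2]
opening: 0.0643
clock 7.07 pos [0.5366 0.0089 0.0295] yaw 1.429->1.430 F [-1.2  0.8 -0.2] open 0.0643
 shift cm (now axes) [-0.73  2.94  0.02]  (target axes) [-0.67  2.95  0.01]  turn [ 0.003 -0.001  0.022] j6 -1.64
```

```bash
for i in 1 2 3; do python3 -m jog '[{"fingers":0.7,"x":-0.2,"y":0.5,"z":0,"ax":0,"ay":0,"az":0.02},{"fingers":0.7,"x":0,"y":0,"z":0,"ax":0,"ay":0,"az":0}]' | grep -v ori; done
```

```text
clock: 7.23
position: [0.5344, 0.0093, 0.0241]
contact_force: [-0.5, -0.4, 0.1]
opening: 0.0648
clock: 7.4
position: [0.5323, 0.0095, 0.0187]
contact_force: [0.7, -0.4, -0.5]
opening: 0.0644
clock: 7.57
position: [0.5301, 0.0098, 0.0132]
contact_force: [0.2, 0.4, -0.6]
opening: 0.0642
```

```bash
for i in 1 2 3; do python3 -m jog '[{"fingers":0.7,"x":-0.2,"y":0.4,"z":0,"ax":0,"ay":0,"az":0.01},{"fingers":0.7,"x":0,"y":0,"z":0,"ax":0,"ay":0,"az":0}]' | grep -v ori; done
```

```text
clock: 7.73
position: [0.5278, 0.0101, 0.0087]
contact_force: [0.1, 0.2, 0.1]
opening: 0.0644
clock: 7.9
position: [0.5253, 0.0104, 0.0043]
contact_force: [-0.6, -0.2, -1.0]
opening: 0.0642
clock: 8.07
position: [0.5254, 0.0104, 0.0025]
contact_force: [-0.9, -0.3, 0.6]
opening: 0.0643
```

```bash
for i in 1 2 3; do python3 -m jog '[{"fingers":0.7,"x":0,"y":0.4,"z":0,"ax":0,"ay":0,"az":0.0}]' | grep -v ori; done
python3 - <<'E'
from h import *
plan([.53,.01,.0],1.43)
E
```

```text
clock: 8.15
position: [0.5261, 0.0103, 0.0016]
contact_force: [-16.9, 1.8, 49.8]
opening: 0.0647
clock: 8.23
position: [0.5261, 0.0103, 0.0017]
contact_force: [-17.0, 2.3, 44.0]
opening: 0.0643
clock: 8.32
position: [0.5261, 0.0103, 0.0018]
contact_force: [-14.0, 1.1, 34.5]
opening: 0.0645
clock 8.32 pos [0.5261 0.0103 0.0018] yaw 1.431->1.430 F [-14.    1.1  34.5] open 0.0645
 shift cm (now axes) [0.4  0.15 0.03]  (target axes) [0.39 0.18 0.03]  turn [ 0.004  0.001 -0.079] j6 -1.63
```

```bash
python3 -m jog '[{"fingers":0.7,"x":0,"y":-3,"z":0,"ax":0,"ay":0,"az":-0.04},{"fingers":0.7,"x":0,"y":-3,"z":0,"ax":0,"ay":0,"az":-0.04},{"fingers":0.7,"x":0,"y":-3,"z":0,"ax":0,"ay":0,"az":0},{"fingers":0.7,"x":4,"y":0,"z":0,"ax":0,"ay":0,"az":0},{"fingers":0.7,"x":4,"y":0,"z":0,"ax":0,"ay":0,"az":0},{"fingers":0.7,"x":4,"y":0,"z":0,"ax":0,"ay":0,"az":0}]' 8
python3 - <<'E'
from h import *
plan([.6655,-.008,.08],1.427)
E
```

```text
clock: 8.82
position: [0.6431, -0.0043, 0.0968]
orientation: [0.707, -0.05, 0.048, -0.704]
contact_force: [-0.3, 0.4, 1.2]
opening: 0.0644
clock 8.82 pos [ 0.6431 -0.0043  0.0968] yaw 1.433->1.427 F [-0.3  0.4  1.2] open 0.0644
 shift cm (now axes) [ 2.27  1.68 -0.05]  (target axes) [ 2.27  1.68 -0.04]  turn [ 0.003  0.006 -0.002] j6 -1.62
```

```bash
python3 -m jog '[{"fingers":0.7,"x":2,"y":1.7,"z":0,"ax":0,"ay":0,"az":0},{"fingers":0.7,"x":0,"y":0,"z":0,"ax":0,"ay":0,"az":0},{"fingers":0.7,"x":0,"y":0,"z":0,"ax":0,"ay":0,"az":0}]' 8
python3 - <<'E'
from h import *
plan([.6655,-.008,.034],1.427)
E
```

```text
clock: 9.07
position: [0.6707, -0.0091, 0.08]
orientation: [0.707, -0.047, 0.051, -0.704]
contact_force: [0.3, 0.0, -0.5]
opening: 0.064
clock 9.07 pos [ 0.6707 -0.0091  0.08  ] yaw 1.432->1.427 F [ 0.3  0.  -0.5] open 0.0640
 shift cm (now axes) [-0.55  4.6   0.05]  (target axes) [-0.53  4.6   0.03]  turn [0.004 0.005 0.005] j6 -1.62
```

```bash
python3 -m jog '[{"fingers":0.7,"x":-0.5,"y":2.3,"z":0,"ax":0,"ay":0.005,"az":0.01},{"fingers":0.7,"x":0,"y":2.3,"z":0,"ax":0,"ay":0,"az":0},{"fingers":0.7,"x":0,"y":0,"z":0,"ax":0,"ay":0,"az":0}]' 8
python3 - <<'E'
from h import *
plan([.6655,-.008,.034],1.427)
E
```

```text
clock: 9.32
position: [0.6646, -0.0083, 0.0341]
orientation: [0.707, -0.053, 0.049, -0.704]
contact_force: [0.6, 0.1, -0.7]
opening: 0.0641
clock 9.32 pos [ 0.6646 -0.0083  0.0341] yaw 1.427->1.427 F [ 0.6  0.1 -0.7] open 0.0641
 shift cm (now axes) [0.09 0.01 0.04]  (target axes) [0.09 0.01 0.04]  turn [ 0.004 -0.    -0.005] j6 -1.62
```

```bash
python3 -m jog '[{"fingers":0,"x":0,"y":0,"z":0,"ax":0,"ay":0,"az":0},{"fingers":0,"x":0,"y":0,"z":0,"ax":0,"ay":0,"az":0},{"fingers":0,"x":0,"y":0,"z":0,"ax":0,"ay":0,"az":0},{"fingers":0,"x":0,"y":0,"z":0,"ax":0,"ay":0,"az":0},{"fingers":0,"x":0,"y":0,"z":0,"ax":0,"ay":0,"az":0},{"fingers":0,"x":0,"y":0,"z":0,"ax":0,"ay":0,"az":0},{"fingers":0,"x":0,"y":0,"z":0,"ax":0,"ay":0,"az":0}]' 10
```

```text
clock: 9.9
position: [0.6641, -0.0081, 0.0397]
orientation: [0.707, -0.051, 0.05, -0.704]
contact_force: [1.1, -0.5, -5.6]
opening: 0.0279
```

```bash
python3 -m jog '[{"fingers":0,"x":0,"y":0,"z":-1,"ax":0,"ay":0,"az":0},{"fingers":0,"x":0,"y":0,"z":-1,"ax":0,"ay":0,"az":0},{"fingers":0,"x":0,"y":0,"z":-1,"ax":0,"ay":0,"az":0},{"fingers":0,"x":0,"y":0,"z":-1,"ax":0,"ay":0,"az":0}]';python3 -m jog '[{"fingers":0,"x":0,"y":0,"z":-0.5,"ax":0,"ay":0,"az":0},{"fingers":0,"x":0,"y":0,"z":-0.5,"ax":0,"ay":0,"az":0}]'
for i in 1 2 3 ; do python3 -m jog '[{"fingers":0,"x":0,"y":0,"z":-0.5,"ax":0,"ay":0,"az":0}]';done
```

```text
clock: 10.23
position: [0.6585, -0.0476, 0.0397]
orientation: [0.706, -0.05, 0.05, -0.705]
contact_force: [1.3, 1.9, -1.8]
opening: 0.0281
clock: 10.4
position: [0.6569, -0.0584, 0.0397]
orientation: [-0.704, 0.051, -0.051, 0.706]
contact_force: [4.6, 19.4, -1.3]
opening: 0.0292
clock: 10.48
position: [0.6567, -0.0594, 0.0396]
orientation: [-0.701, 0.052, -0.052, 0.71]
contact_force: [5.5, 20.0, -3.0]
opening: 0.0318
clock: 10.57
position: [0.6566, -0.0597, 0.0394]
orientation: [-0.697, 0.052, -0.053, 0.713]
contact_force: [4.9, 19.2, -2.9]
opening: 0.0325
clock: 10.65
position: [0.6566, -0.0594, 0.0393]
orientation: [-0.694, 0.051, -0.054, 0.716]
contact_force: [6.5, 18.8, -1.7]
opening: 0.0321
```

```bash
python3 -m jog '[{"fingers":0.6,"x":0,"y":0,"z":0,"ax":-0.02,"ay":0,"az":0},{"fingers":0.6,"x":0,"y":0,"z":0,"ax":0,"ay":0,"az":0},{"fingers":0.6,"x":0,"y":0,"z":0,"ax":0,"ay":0,"az":0},{"fingers":0.6,"x":0,"y":0,"z":0,"ax":0,"ay":0,"az":0},{"fingers":0.6,"x":0,"y":-3,"z":0,"ax":0,"ay":0,"az":0},{"fingers":1,"x":0,"y":-3.5,"z":0,"ax":0,"ay":0,"az":0},{"fingers":1,"x":0,"y":-3.5,"z":0,"ax":0,"ay":0,"az":0}]'
python3 - <<'E'
from h import *
plan([.5,.2,.15],-.4)
s=snapshot("side"); zoom(s,200,150,380,300,4,"s5.png")
E
```

```text
clock: 11.23
position: [0.6497, -0.0627, 0.1329]
orientation: [-0.7, 0.059, -0.047, 0.71]
contact_force: [1.3, -0.5, -0.4]
opening: 0.0664
clock 11.23 pos [ 0.6497 -0.0627  0.1329] yaw 1.421->2.742 F [ 1.3 -0.5 -0.4] open 0.0664
 shift cm (now axes) [-18.75  -1.06  23.76]  (target axes) [18.37 -1.71 24.02]  turn [-0.023 -1.321 -0.007] j6 -1.71
```

View pics/s5.png

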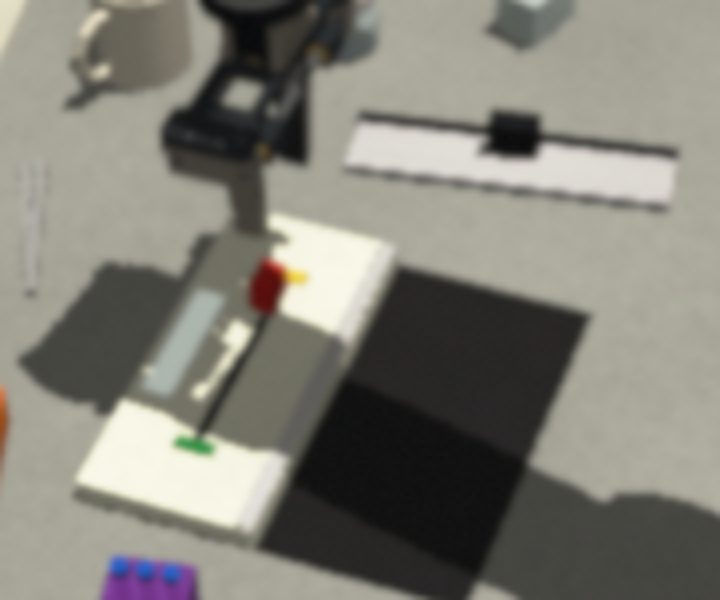

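```bash
sed -i 's|yaw=cy+(yaw-cy+np.pi/2)%np.pi-np.pi/2|yaw=cy+(yaw-cy+np.pi)%(2*np.pi)-np.pi|' h.py
python3 - <<'E'
from h import *
s=snapshot("top"); print(np.round(rackfit(s,(452,238)),4)); sd=snapshot("side"); c=cloud(sd)
m=(c[...,2]>.035)&(c[...,2]<.052)&(np.hypot(c[...,0]-.5337,c[...,1]+.4246)<.05); print(m.sum(),c[m].mean(0))
plan([.533,-.423,.12],-.49)
E
```

```text
[ 0.5335 -0.4243 37.0029 52.6648 -0.4905]
137 [ 0.52899486 -0.41617552  0.04327378]
clock 11.38 pos [ 0.6537 -0.0638  0.1375] yaw 1.421->-0.490 F [-0.  -0.1 -0.5] open 0.0785
 shift cm (now axes) [ -6.57   1.38 -37.34]  (target axes) [37.38  1.75  6.25]  turn [-1.000e-03  1.911e+00 -1.500e-02] j6 -1.71
```

```bash
python3 -m jog '[{"fingers":1,"x":0,"y":0,"z":-4,"ax":0,"ay":0,"az":0},{"fingers":1,"x":0,"y":0,"z":-4,"ax":0,"ay":0.12,"az":0},{"fingers":1,"x":0,"y":0,"z":-4,"ax":0,"ay":0.12,"az":0},{"fingers":1,"x":0,"y":0,"z":-4,"ax":0,"ay":0.12,"az":0},{"fingers":1,"x":0.5,"y":0,"z":-4,"ax":0,"ay":0.12,"az":0},{"fingers":1,"x":1,"y":0,"z":-4,"ax":0,"ay":0.12,"az":0},{"fingers":1,"x":1,"y":0,"z":-3,"ax":0,"ay":0.12,"az":0},{"fingers":1,"x":2,"y":0,"z":-2,"ax":0,"ay":0.12,"az":0},{"fingers":1,"x":2,"y":0,"z":-2,"ax":0,"ay":0.12,"az":0},{"fingers":1,"x":2,"y":0,"z":-1,"ax":0,"ay":0.12,"az":0}]'
python3 - <<'E'
from h import *
plan([.533,-.423,.12],-.49)
E
```

```text
clock: 12.22
position: [0.548, -0.4078, 0.1181]
orientation: [-0.569, 0.429, -0.406, 0.572]
contact_force: [-0.2, 0.9, 0.5]
opening: 0.0917
clock 12.22 pos [ 0.548  -0.4078  0.1181] yaw 0.308->-0.490 F [-0.2  0.9  0.5] open 0.0917
 shift cm (now axes) [ 0.99 -0.19 -1.89]  (target axes) [ 2.04 -0.19 -0.61]  turn [ 0.025  0.797 -0.021] j6 -1.12
```

```bash
python3 -m jog '[{"fingers":1,"x":0,"y":0,"z":-1.4,"ax":0.01,"ay":0.12,"az":-0.02},{"fingers":1,"x":0,"y":0,"z":0,"ax":0,"ay":0.12,"az":0},{"fingers":1,"x":0,"y":0,"z":0,"ax":0,"ay":0.12,"az":0},{"fingers":1,"x":0,"y":0,"z":0,"ax":0,"ay":0.12,"az":0},{"fingers":1,"x":0.3,"y":0,"z":0,"ax":0,"ay":0.12,"az":0},{"fingers":1,"x":0.3,"y":0,"z":0,"ax":0,"ay":0.12,"az":0},{"fingers":1,"x":0.5,"y":0,"z":0,"ax":0,"ay":0.07,"az":0}]'
python3 - <<'E'
from h import *
plan([.533,-.423,.12],-.49)
E
```

```text
clock: 12.8
position: [0.5185, -0.4275, 0.1013]
orientation: [-0.36, 0.621, -0.6, 0.352]
contact_force: [0.6, 0.8, 0.3]
opening: 0.092
clock 12.80 pos [ 0.5185 -0.4275  0.1013] yaw -0.515->-0.490 F [0.6 0.8 0.3] open 0.0920
 shift cm (now axes) [-1.12 -1.9   0.98]  (target axes) [-1.08 -1.87  1.07]  turn [ 0.032 -0.025 -0.005] j6 -0.35
```

```bash
python3 -m jog '[{"fingers":1,"x":-1.1,"y":0,"z":1,"ax":0.032,"ay":-0.025,"az":0},{"fingers":1,"x":0,"y":1,"z":0,"ax":0,"ay":0,"az":0},{"fingers":1,"x":0,"y":0,"z":0,"ax":0,"ay":0,"az":0}]'
python3 - <<'E'
from h import *
plan([.533,-.423,.03],-.49)
E
```

```text
clock: 13.05
position: [0.5286, -0.4233, 0.0847]
orientation: [-0.361, 0.611, -0.604, 0.363]
contact_force: [-0.5, 0.3, -0.5]
opening: 0.0917
clock 13.05 pos [ 0.5286 -0.4233  0.0847] yaw -0.496->-0.490 F [-0.5  0.3 -0.5] open 0.0917
 shift cm (now axes) [-0.2   5.47  0.41]  (target axes) [-0.23  5.47  0.38]  turn [ 0.007 -0.006 -0.006] j6 -0.36
```

```bash
python3 -m jog '[{"fingers":1,"x":-0.2,"y":1.7,"z":0.3,"ax":0.007,"ay":-0.005,"az":-0.006},{"fingers":1,"x":0,"y":1.7,"z":0,"ax":0,"ay":0,"az":0},{"fingers":1,"x":0,"y":1.7,"z":0,"ax":0,"ay":0,"az":0},{"fingers":1,"x":0,"y":0,"z":0,"ax":0,"ay":0,"az":0}]'
python3 - <<'E'
from h import *
plan([.533,-.423,.03],-.49)
s=snapshot("side"); zoom(s,280,100,380,190,6,"s6.png")
E
```

```text
clock: 13.38
position: [0.5283, -0.4223, 0.0276]
orientation: [-0.365, 0.609, -0.604, 0.362]
contact_force: [-0.5, 0.8, -0.6]
opening: 0.0918
clock 13.38 pos [ 0.5283 -0.4223  0.0276] yaw -0.492->-0.490 F [-0.5  0.8 -0.6] open 0.0918
 shift cm (now axes) [-0.16 -0.24  0.44]  (target axes) [-0.16 -0.24  0.44]  turn [ 0.008 -0.002 -0.001] j6 -0.36
```

View pics/s6.png

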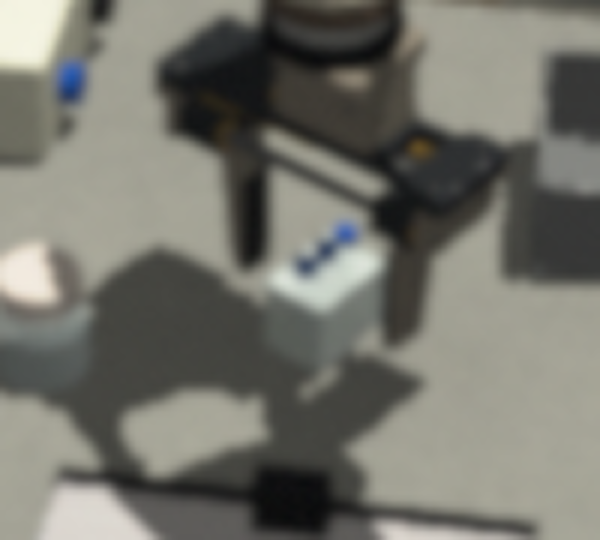

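```bash
python3 -m jog '[{"fingers":0.3,"x":0,"y":0,"z":0,"ax":0,"ay":0,"az":0},{"fingers":0.3,"x":0,"y":0,"z":0,"ax":0,"ay":0,"az":0},{"fingers":0.3,"x":0,"y":0,"z":0,"ax":0,"ay":0,"az":0},{"fingers":0.3,"x":0,"y":0,"z":0,"ax":0,"ay":0,"az":0},{"fingers":0.3,"x":0,"y":0,"z":0,"ax":0,"ay":0,"az":0},{"fingers":0.3,"x":0,"y":0,"z":0,"ax":0,"ay":0,"az":0},{"fingers":0.3,"x":0,"y":0,"z":0,"ax":0,"ay":0,"az":0},{"fingers":0.3,"x":0,"y":0,"z":0,"ax":0,"ay":0,"az":0}]' 15;  python3 -m jog '[{"fingers":0.3,"x":0,"y":0,"z":0,"ax":0,"ay":0,"az":0}]' 15
```

```text
clock: 14.1
position: [0.5303, -0.4261, 0.035]
orientation: [0.364, -0.606, 0.607, -0.362]
contact_force: [-0.3, 1.0, -0.6]
opening: 0.0405
clock: 14.18
position: [0.5303, -0.426, 0.035]
orientation: [0.364, -0.606, 0.607, -0.362]
contact_force: [-0.2, 0.8, -1.6]
opening: 0.0398
```

```bash
python3 -m jog '[{"fingers":0.3,"x":0,"y":-2,"z":0,"ax":0,"ay":0,"az":0},{"fingers":0.3,"x":0,"y":-3,"z":0,"ax":0,"ay":0,"az":0},{"fingers":0.3,"x":0,"y":-3,"z":0,"ax":0,"ay":0,"az":0},{"fingers":0.3,"x":0,"y":-1,"z":0,"ax":0,"ay":0,"az":0}]'
python3 - <<'E'
from h import *
plan([.5652,-.0494,.13],-.144)
s=snapshot("side"); zoom(s,280,80,400,190,6,"s7.png")
E
```

```text
clock: 14.52
position: [0.5273, -0.4221, 0.1207]
orientation: [-0.365, 0.611, -0.602, 0.361]
contact_force: [-0.3, -0.5, -0.5]
opening: 0.0398
clock 14.52 pos [ 0.5273 -0.4221  0.1207] yaw -0.492->-0.144 F [-0.3 -0.5 -0.5] open 0.0398
 shift cm (now axes) [-34.64  -0.68 -14.28]  (target axes) [-37.43  -0.93  -1.6 ]  turn [ 0.013 -0.348 -0.004] j6 -0.36
```

View pics/s7.png

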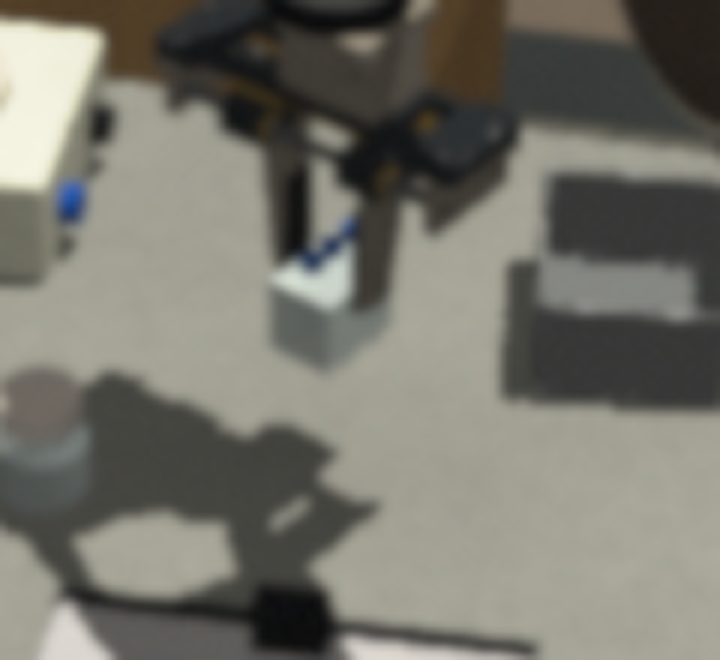

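```bash
python3 -m jog '[{"fingers":0.3,"x":-3.3,"y":0,"z":-1.4,"ax":0.01,"ay":-0.11,"az":0},{"fingers":0.3,"x":-3.5,"y":0,"z":-1,"ax":0,"ay":-0.11,"az":0},{"fingers":0.3,"x":-3.8,"y":-0.5,"z":-0.5,"ax":0,"ay":-0.11,"az":0},{"fingers":0.3,"x":-4,"y":0,"z":0,"ax":0,"ay":0,"az":0},{"fingers":0.3,"x":-4,"y":-0.3,"z":0,"ax":0,"ay":0,"az":0},{"fingers":0.3,"x":-4,"y":0,"z":0,"ax":0,"ay":0,"az":0},{"fingers":0.3,"x":-4,"y":0,"z":0,"ax":0,"ay":0,"az":0},{"fingers":0.3,"x":-4,"y":0,"z":0,"ax":0,"ay":0,"az":0},{"fingers":0.3,"x":-3,"y":0,"z":0,"ax":0,"ay":0,"az":0},{"fingers":0.3,"x":0,"y":0,"z":0,"ax":0,"ay":0,"az":0}]'
python3 - <<'E'
from h import *
plan([.5652,-.0494,.08],-.144)
E
```

```text
clock: 15.4
position: [0.5678, -0.072, 0.1142]
orientation: [-0.462, 0.542, -0.531, 0.459]
contact_force: [0.6, -0.6, -2.4]
opening: 0.0397
clock 15.40 pos [ 0.5678 -0.072   0.1142] yaw -0.153->-0.144 F [ 0.6 -0.6 -2.4] open 0.0397
 shift cm (now axes) [-2.17  3.44 -0.55]  (target axes) [-2.2   3.42 -0.58]  turn [ 0.015 -0.009 -0.007] j6 -0.19
```

```bash
python3 -m jog '[{"fingers":0.3,"x":-2.1,"y":0,"z":-0.5,"ax":0.015,"ay":-0.009,"az":-0.007},{"fingers":0.3,"x":0,"y":2.5,"z":0,"ax":0,"ay":0,"az":0},{"fingers":0.3,"x":0,"y":2,"z":0,"ax":0,"ay":0,"az":0},{"fingers":0.3,"x":0,"y":0,"z":0,"ax":0,"ay":0,"az":0},{"fingers":0.3,"x":0,"y":0,"z":0,"ax":0,"ay":0,"az":0}]'
python3 - <<'E'
from h import *
plan([.5652,-.0494,.036],-.144)
s=snapshot("side"); zoom(s,220,150,350,270,5,"s8.png")
E
```

```text
clock: 15.82
position: [0.5629, -0.0471, 0.0621]
orientation: [-0.466, 0.535, -0.532, 0.463]
contact_force: [-0.1, 0.3, -1.5]
opening: 0.0395
clock 15.82 pos [ 0.5629 -0.0471  0.0621] yaw -0.138->-0.144 F [-0.1  0.3 -1.5] open 0.0395
 shift cm (now axes) [0.19 2.61 0.27]  (target axes) [0.19 2.61 0.26]  turn [0.006 0.006 0.001] j6 -0.16
```

View pics/s8.png

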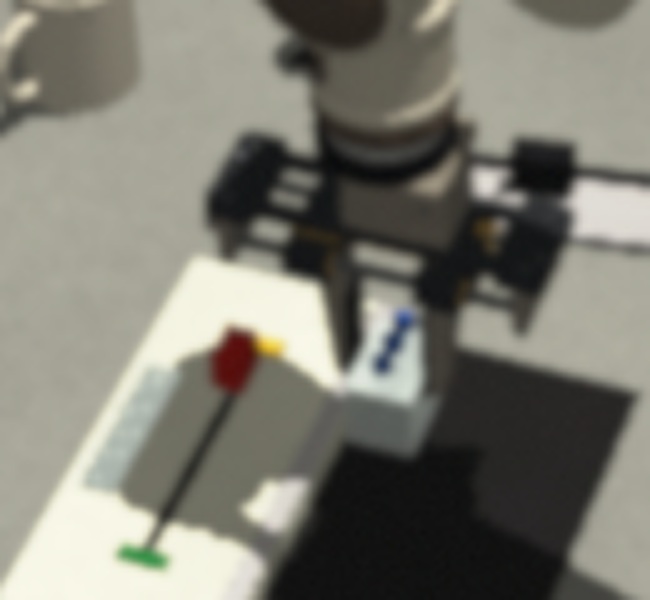

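```bash
python3 -m jog '[{"fingers":0.3,"x":0.2,"y":1.2,"z":0,"ax":0.006,"ay":0.006,"az":0},{"fingers":0.3,"x":0,"y":1.1,"z":0,"ax":0,"ay":0,"az":0},{"fingers":0.3,"x":0,"y":0,"z":0,"ax":0,"ay":0,"az":0}]'
python3 - <<'E'
from h import *
plan([.5652,-.0494,.036],-.144)
E
```

```text
clock: 16.12
position: [0.5638, -0.0512, 0.0402]
orientation: [0.462, -0.534, 0.536, -0.462]
contact_force: [-0.9, 0.4, -1.3]
opening: 0.0397
clock 16.12 pos [ 0.5638 -0.0512  0.0402] yaw -0.147->-0.144 F [-0.9  0.4 -1.3] open 0.0397
 shift cm (now axes) [-0.2   0.42  0.11]  (target axes) [-0.2   0.42  0.11]  turn [-0.003 -0.003  0.001] j6 -0.16
```

Now lower gently to contact, then push toward the fence (+z tool).

```bash
python3 -m jog '[{"fingers":0.3,"x":0,"y":0.3,"z":0,"ax":-0.003,"ay":-0.003,"az":0}]'; for i in 1 2 3; do python3 -m jog '[{"fingers":0.3,"x":0,"y":0.15,"z":0.3,"ax":0,"ay":0,"az":0},{"fingers":0.3,"x":0,"y":0,"z":0.3,"ax":0,"ay":0,"az":0}]'|grep -v -e ori -e open;done
```

```text
clock: 16.2
position: [0.5645, -0.0518, 0.038]
orientation: [0.463, -0.534, 0.535, -0.463]
contact_force: [0.1, 0.0, -0.6]
opening: 0.0401
clock: 16.37
position: [0.5708, -0.0531, 0.0367]
contact_force: [-0.0, 0.6, -0.8]
clock: 16.53
position: [0.573, -0.0534, 0.0355]
contact_force: [-13.9, 0.9, 6.2]
clock: 16.7
position: [0.5729, -0.0533, 0.0348]
contact_force: [-10.4, 0.3, 4.3]
```

```bash
python3 -m jog '[{"fingers":0.6,"x":0,"y":0,"z":0,"ax":0,"ay":0,"az":0},{"fingers":0.6,"x":0,"y":0,"z":0,"ax":0,"ay":0,"az":0},{"fingers":0.6,"x":0,"y":0,"z":0,"ax":0,"ay":0,"az":0},{"fingers":0.6,"x":0,"y":0,"z":0,"ax":0,"ay":0,"az":0},{"fingers":0.6,"x":0,"y":-2,"z":0,"ax":0,"ay":0,"az":0},{"fingers":0.6,"x":0,"y":-3,"z":0,"ax":0,"ay":0,"az":0},{"fingers":1,"x":0,"y":-4,"z":0,"ax":0,"ay":0,"az":0},{"fingers":1,"x":0,"y":-1,"z":0,"ax":0,"ay":0,"az":0}]'
python3 - <<'E'
from h import *
sd=snapshot("side"); s=snapshot("top"); zoom(sd,220,150,350,270,5,"s9.png"); 
for uv in [(232,210),(224,255)]: print(uv,np.round(rackfit(s,uv),4))
cv2.imwrite("pics/t9.png",s["image"][:,:,::-1])
plan([.61,.295,.13],-.13)
E
```

```text
clock: 17.37
position: [0.5767, -0.0534, 0.1371]
orientation: [-0.471, 0.542, -0.526, 0.456]
contact_force: [0.4, -0.5, 0.7]
opening: 0.0669
(232, 210) [ 0.6116  0.2973 36.3054 53.0524 -0.1325]
(224, 255) [ 0.4603  0.3212 36.8083 52.5618 -0.4049]
clock 17.47 pos [ 0.5752 -0.053   0.1337] yaw -0.141->-0.130 F [-0.3 -0.  -0. ] open 0.0743
 shift cm (now axes) [-34.94   0.39  -1.44]  (target axes) [-34.96   0.37  -1.06]  turn [ 0.035 -0.011  0.001] j6 -0.15
```

View pics/s9.png

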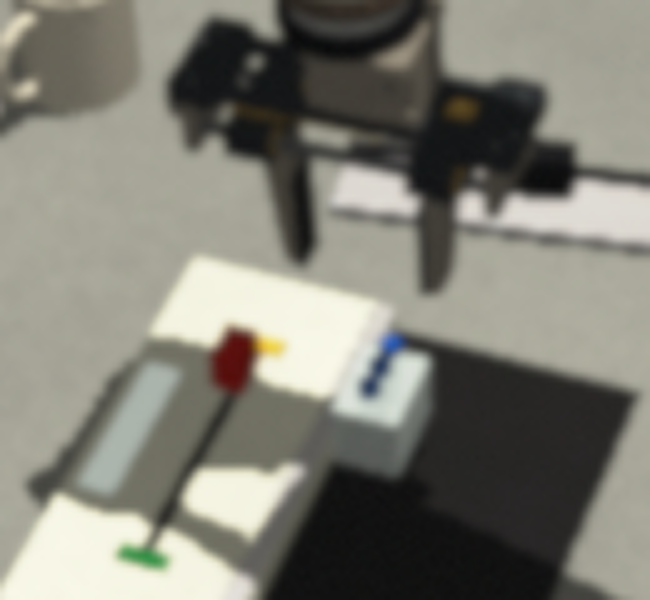

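View pics/t9.png

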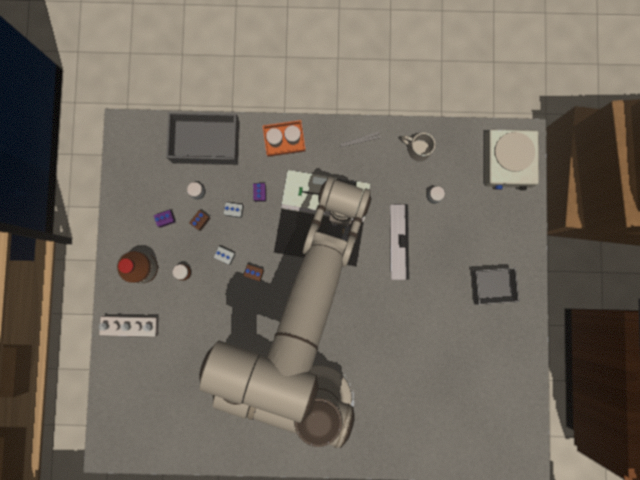

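```bash
python3 -m jog '[{"fingers":1,"x":-4,"y":0,"z":0,"ax":0.035,"ay":-0.01,"az":0},{"fingers":1,"x":-4.1,"y":0,"z":0,"ax":0,"ay":0,"az":0},{"fingers":1,"x":-4.1,"y":0,"z":0,"ax":0,"ay":0,"az":0},{"fingers":1,"x":-4.1,"y":0,"z":-0.5,"ax":0,"ay":0,"az":0},{"fingers":1,"x":-4.1,"y":0,"z":-0.5,"ax":0,"ay":0,"az":0},{"fingers":1,"x":-4.1,"y":0,"z":0,"ax":0,"ay":0,"az":0},{"fingers":1,"x":-4.1,"y":0,"z":0,"ax":0,"ay":0,"az":0},{"fingers":1,"x":-4.1,"y":0,"z":0,"ax":0,"ay":0,"az":0},{"fingers":1,"x":-2,"y":0,"z":0,"ax":0,"ay":0,"az":0}]'
python3 - <<'E'
from h import *
plan([.609,.297,.08],-.133)
E
```

```text
clock: 18.22
position: [0.606, 0.2959, 0.1146]
orientation: [-0.468, 0.537, -0.532, 0.458]
contact_force: [1.3, -0.9, 0.1]
opening: 0.0922
clock 18.22 pos [0.606  0.2959 0.1146] yaw -0.143->-0.133 F [ 1.3 -0.9  0.1] open 0.0922
 shift cm (now axes) [-0.17  3.45  0.34]  (target axes) [-0.15  3.46  0.29]  turn [ 0.015 -0.01   0.007] j6 0.42
```

```bash
python3 -m jog '[{"fingers":1,"x":-0.15,"y":1,"z":0.3,"ax":0.015,"ay":-0.01,"az":0.007},{"fingers":1,"x":0,"y":2.5,"z":0,"ax":0,"ay":0,"az":0},{"fingers":1,"x":0,"y":0,"z":0,"ax":0,"ay":0,"az":0}]'
python3 - <<'E'
from h import *
plan([.609,.297,.028],-.133)
E
```

```text
clock: 18.47
position: [0.6054, 0.3037, 0.0715]
orientation: [-0.469, 0.532, -0.529, 0.467]
contact_force: [-0.4, -0.0, -2.1]
opening: 0.0916
clock 18.47 pos [0.6054 0.3037 0.0715] yaw -0.124->-0.133 F [-0.4 -0.  -2.1] open 0.0916
 shift cm (now axes) [0.62 4.34 0.47]  (target axes) [0.62 4.35 0.45]  turn [0.006 0.009 0.   ] j6 0.41
```

```bash
python3 -m jog '[{"fingers":1,"x":0.6,"y":0.5,"z":0.5,"ax":0.006,"ay":0.01,"az":0},{"fingers":1,"x":0,"y":1.9,"z":0,"ax":0,"ay":0,"az":0},{"fingers":1,"x":0,"y":1.9,"z":0,"ax":0,"ay":0,"az":0},{"fingers":1,"x":0,"y":0,"z":0,"ax":0,"ay":0,"az":0}]'
python3 - <<'E'
from h import *
plan([.609,.297,.028],-.133)
s=snapshot("side"); zoom(s,190,240,320,380,5,"s10.png")
E
```

```text
clock: 18.8
position: [0.6087, 0.2942, 0.0239]
orientation: [-0.466, 0.533, -0.533, 0.463]
contact_force: [-1.0, 0.1, -0.1]
opening: 0.0922
clock 18.80 pos [0.6087 0.2942 0.0239] yaw -0.137->-0.133 F [-1.   0.1 -0.1] open 0.0922
 shift cm (now axes) [-0.28 -0.41 -0.01]  (target axes) [-0.29 -0.41 -0.01]  turn [ 0.003 -0.004  0.003] j6 0.41
```

View pics/s10.png

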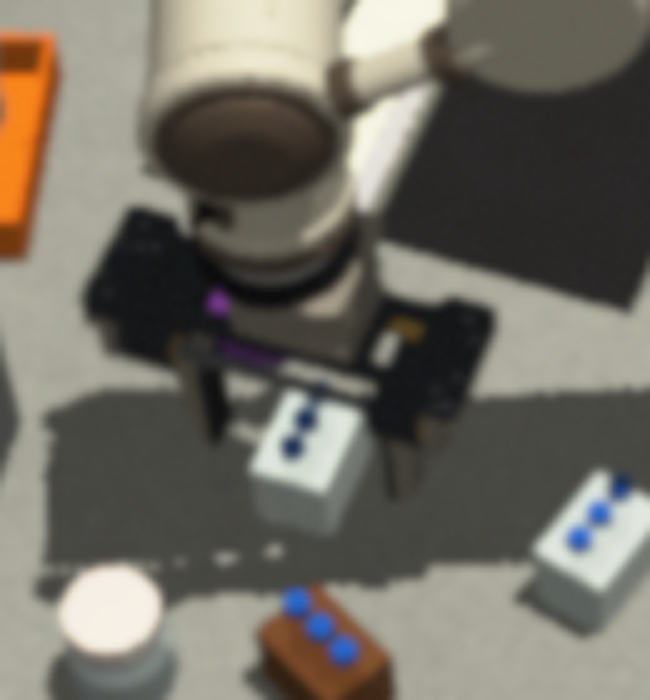

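```bash
python3 -m jog '[{"fingers":0.8,"x":-0.25,"y":0,"z":0,"ax":0,"ay":0,"az":0},{"fingers":0.3,"x":0,"y":0,"z":0,"ax":0,"ay":0,"az":0},{"fingers":0.3,"x":0,"y":0,"z":0,"ax":0,"ay":0,"az":0},{"fingers":0.3,"x":0,"y":0,"z":0,"ax":0,"ay":0,"az":0},{"fingers":0.3,"x":0,"y":0,"z":0,"ax":0,"ay":0,"az":0},{"fingers":0.3,"x":0,"y":0,"z":0,"ax":0,"ay":0,"az":0},{"fingers":0.3,"x":0,"y":0,"z":0,"ax":0,"ay":0,"az":0},{"fingers":0.3,"x":0,"y":0,"z":0,"ax":0,"ay":0,"az":0},{"fingers":0.3,"x":0,"y":0,"z":0,"ax":0,"ay":0,"az":0}]' 15;  python3 -m jog '[{"fingers":0.3,"x":0,"y":0,"z":0,"ax":0,"ay":0,"az":0}]' 15
```

```text
clock: 19.6
position: [0.6147, 0.2969, 0.0336]
orientation: [0.461, -0.532, 0.535, -0.466]
contact_force: [0.3, 0.1, -1.1]
opening: 0.04
clock: 19.68
position: [0.6147, 0.2969, 0.0335]
orientation: [0.461, -0.532, 0.535, -0.466]
contact_force: [-0.8, -0.9, 0.3]
opening: 0.0398
```

```bash
python3 -m jog '[{"fingers":0.3,"x":0,"y":-2,"z":0,"ax":0,"ay":0,"az":0},{"fingers":0.3,"x":0,"y":-3,"z":0,"ax":0,"ay":0,"az":0},{"fingers":0.3,"x":0,"y":-3.5,"z":0,"ax":0,"ay":0,"az":0},{"fingers":0.3,"x":2,"y":-2,"z":-0.5,"ax":0,"ay":0,"az":0},{"fingers":0.3,"x":4,"y":0,"z":-0.5,"ax":0,"ay":0,"az":0},{"fingers":0.3,"x":4,"y":0,"z":0,"ax":0,"ay":0,"az":0},{"fingers":0.3,"x":4,"y":0,"z":0,"ax":0,"ay":0,"az":0},{"fingers":0.3,"x":4,"y":0,"z":0,"ax":0,"ay":0,"az":0},{"fingers":0.3,"x":4,"y":0,"z":0,"ax":0,"ay":0,"az":0},{"fingers":0.3,"x":3,"y":0,"z":0,"ax":0,"ay":0,"az":0}]'
python3 - <<'E'
from h import *
plan([.572,.014,.08],-.144)
E
```

```text
clock: 20.52
position: [0.5666, 0.0473, 0.1403]
orientation: [0.465, -0.529, 0.533, -0.469]
contact_force: [0.4, -0.3, -1.4]
opening: 0.04
clock 20.52 pos [0.5666 0.0473 0.1403] yaw -0.127->-0.144 F [ 0.4 -0.3 -1.4] open 0.0400
 shift cm (now axes) [3.23 6.03 0.91]  (target axes) [3.21 6.03 1.01]  turn [-0.008  0.017 -0.001] j6 -0.00
```

```bash
python3 -m jog '[{"fingers":0.3,"x":3,"y":0,"z":0.8,"ax":-0.008,"ay":0.017,"az":0},{"fingers":0.3,"x":0,"y":2.8,"z":0,"ax":0,"ay":0,"az":0},{"fingers":0.3,"x":0,"y":2.8,"z":0,"ax":0,"ay":0,"az":0},{"fingers":0.3,"x":0,"y":0,"z":0,"ax":0,"ay":0,"az":0},{"fingers":0.3,"x":0,"y":0,"z":0,"ax":0,"ay":0,"az":0}]'
python3 - <<'E'
from h import *
plan([.572,.014,.038],-.144)
s=snapshot("side"); zoom(s,220,150,350,270,5,"s11.png")
E
```

```text
clock: 20.93
position: [0.5711, 0.0061, 0.0848]
orientation: [0.459, -0.536, 0.539, -0.46]
contact_force: [0.8, 0.3, -1.3]
opening: 0.0396
clock 20.93 pos [0.5711 0.0061 0.0848] yaw -0.155->-0.144 F [ 0.8  0.3 -1.3] open 0.0396
 shift cm (now axes) [-0.8   4.68 -0.06]  (target axes) [-0.8   4.68 -0.03]  turn [-0.005 -0.011  0.002] j6 -0.04
```

View pics/s11.png

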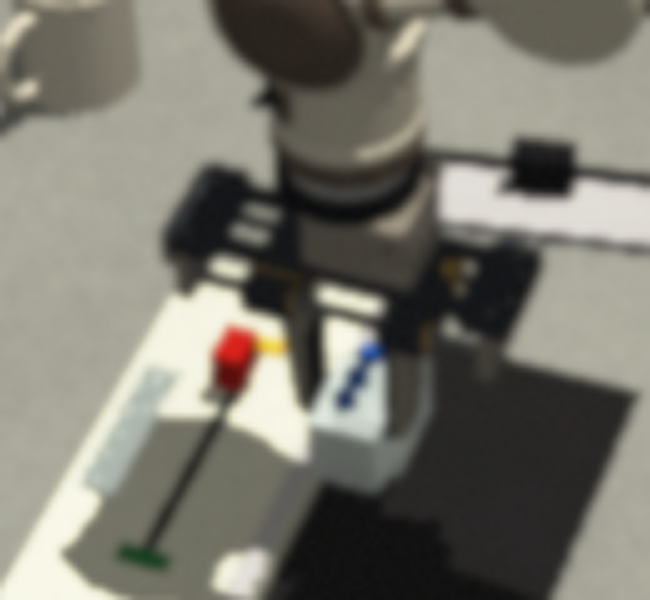

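```bash
python3 -m jog '[{"fingers":0.3,"x":-1,"y":0,"z":0,"ax":-0.005,"ay":-0.011,"az":0},{"fingers":0.3,"x":-0.3,"y":1,"z":0,"ax":0,"ay":0,"az":0},{"fingers":0.3,"x":0,"y":0.8,"z":0,"ax":0,"ay":0,"az":0},{"fingers":0.3,"x":0,"y":0,"z":0,"ax":0,"ay":0,"az":0}]'
python3 - <<'E'
from h import *
plan([.572,.014,.036],-.144)
E
```

```text
clock: 21.32
position: [0.5758, 0.0223, 0.0697]
orientation: [0.463, -0.532, 0.535, -0.465]
contact_force: [-0.4, -0.6, -1.9]
opening: 0.0399
clock 21.32 pos [0.5758 0.0223 0.0697] yaw -0.139->-0.144 F [-0.4 -0.6 -1.9] open 0.0399
 shift cm (now axes) [ 0.87  3.37 -0.28]  (target axes) [ 0.87  3.37 -0.26]  turn [-0.005  0.005  0.002] j6 -0.03
```

```bash
python3 -m jog '[{"fingers":0.3,"x":0.3,"y":1.6,"z":-0.5,"ax":-0.005,"ay":0.005,"az":0},{"fingers":0.3,"x":0,"y":1.5,"z":0,"ax":0,"ay":0,"az":0},{"fingers":0.3,"x":0,"y":0,"z":0,"ax":0,"ay":0,"az":0}]'
python3 - <<'E'
from h import *
plan([.572,.014,.036],-.144)
E
```

```text
clock: 21.57
position: [0.5721, 0.0212, 0.0393]
orientation: [0.463, -0.533, 0.536, -0.464]
contact_force: [-0.9, -0.4, -1.1]
opening: 0.0396
clock 21.57 pos [0.5721 0.0212 0.0393] yaw -0.142->-0.144 F [-0.9 -0.4 -1.1] open 0.0396
 shift cm (now axes) [0.71 0.33 0.09]  (target axes) [0.71 0.33 0.09]  turn [-0.004  0.002  0.002] j6 -0.03
```

```bash
python3 -m jog '[{"fingers":0.3,"x":0,"y":0.4,"z":0,"ax":0,"ay":0,"az":0}]'|grep -v ori; for i in 1 2 3 4 5; do python3 -m jog '[{"fingers":0.3,"x":0.3,"y":0,"z":0,"ax":0,"ay":0,"az":0}]'|grep -v -e ori -e open;done
```

```text
clock: 21.65
position: [0.5728, 0.0213, 0.036]
contact_force: [0.2, 0.0, -0.7]
opening: 0.0401
clock: 21.73
position: [0.5718, 0.0189, 0.0354]
contact_force: [-0.7, -1.0, -0.8]
clock: 21.82
position: [0.5718, 0.0157, 0.0361]
contact_force: [0.0, 0.3, -1.8]
clock: 21.9
position: [0.5718, 0.0125, 0.0367]
contact_force: [-0.2, 0.6, -1.2]
clock: 21.98
position: [0.5719, 0.009, 0.0375]
contact_force: [0.1, 0.7, -1.4]
clock: 22.07
position: [0.5719, 0.0056, 0.0381]
contact_force: [-0.8, 2.9, -0.9]
```

```bash
for i in 1 2 3; do python3 -m jog '[{"fingers":0.3,"x":0,"y":0.15,"z":0.35,"ax":0,"ay":0,"az":0},{"fingers":0.3,"x":0,"y":0.1,"z":0.3,"ax":0,"ay":0,"az":0}]'|grep -v -e ori -e open;done
```

```text
clock: 22.23
position: [0.5788, 0.0038, 0.0364]
contact_force: [0.3, 1.0, -0.0]
clock: 22.4
position: [0.5812, 0.0036, 0.0333]
contact_force: [-13.4, 2.1, 9.3]
clock: 22.57
position: [0.5809, 0.0036, 0.0319]
contact_force: [-14.0, 0.6, 19.3]
```

```bash
python3 -m jog '[{"fingers":0.6,"x":0,"y":-0.1,"z":0,"ax":0,"ay":0,"az":0},{"fingers":0.6,"x":0,"y":0,"z":0,"ax":0,"ay":0,"az":0},{"fingers":0.6,"x":0,"y":0,"z":0,"ax":0,"ay":0,"az":0},{"fingers":0.6,"x":0,"y":0,"z":0,"ax":0,"ay":0,"az":0},{"fingers":0.6,"x":0,"y":-2,"z":0,"ax":0,"ay":0,"az":0},{"fingers":0.6,"x":0,"y":-3,"z":0,"ax":0,"ay":0,"az":0},{"fingers":1,"x":0,"y":-4,"z":0,"ax":0,"ay":0,"az":0},{"fingers":1,"x":0,"y":-1,"z":0,"ax":0,"ay":0,"az":0}]'
python3 - <<'E'
from h import *
sd=snapshot("side"); s=snapshot("top"); zoom(sd,220,150,350,270,5,"s12.png"); 
for uv in [(224,255)]: print(uv,np.round(rackfit(s,uv),4))
cv2.imwrite("pics/t12.png",s["image"][:,:,::-1])
plan([.458,.321,.13],-.404)
E
```

```text
clock: 23.23
position: [0.5825, 0.0037, 0.132]
orientation: [-0.472, 0.541, -0.526, 0.456]
contact_force: [0.4, -0.2, 1.2]
opening: 0.0665
(224, 255) [ 0.4312  0.3278 40.2846 52.705  -0.4607]
clock 23.33 pos [0.581  0.0039 0.1286] yaw -0.139->-0.404 F [-0.9  0.   0.2] open 0.0747
 shift cm (now axes) [-29.7    0.35 -16.57]  (target axes) [-24.32  -0.14 -23.78]  turn [0.034 0.265 0.007] j6 -0.06
```

View pics/s12.png

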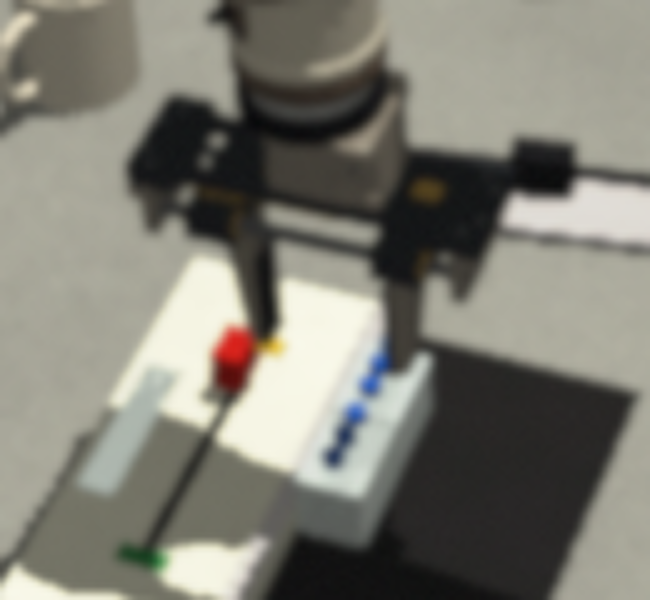

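View pics/t12.png

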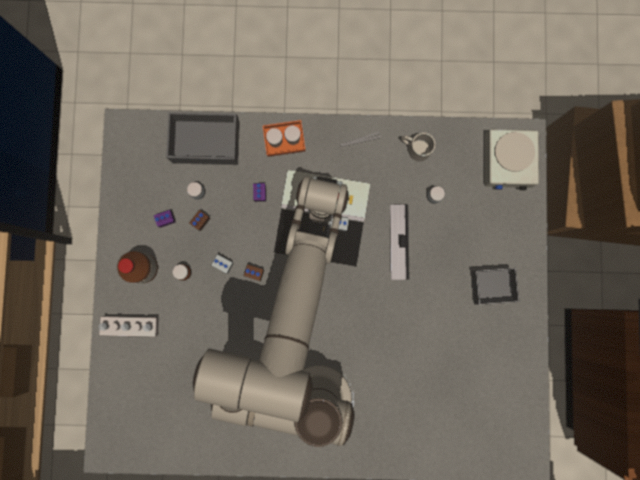

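```bash
python3 - <<'E'
from h import *
s=snapshot("top"); 
for uv in [(222,263),(223,262)]: print(uv,np.round(rackfit(s,uv),4))
zoom(s,170,230,290,300,6,"t13.png")
plan([.433,.326,.13],-.53)
E
```

```text
(222, 263) [ 0.4328  0.327  36.916  52.8708 -0.4693]
(223, 262) [ 0.4328  0.327  36.916  52.8708 -0.4693]
clock 23.38 pos [0.5793 0.0043 0.1261] yaw -0.139->-0.530 F [-0.1  0.2  0.2] open 0.0785
 shift cm (now axes) [-29.84   0.28 -18.94]  (target axes) [-20.36  -0.39 -28.89]  turn [0.038 0.391 0.01 ] j6 -0.06
```

View pics/t13.png

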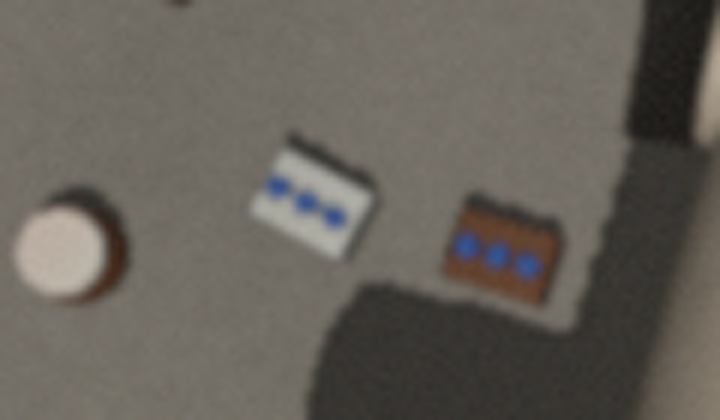

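```bash
python3 -m jog '[{"fingers":1,"x":-3.4,"y":-0.3,"z":-2.1,"ax":0.035,"ay":0,"az":0.01},{"fingers":1,"x":-3.4,"y":-0.3,"z":-2.1,"ax":0,"ay":0,"az":0},{"fingers":1,"x":-3.4,"y":-0.3,"z":-2.1,"ax":0,"ay":0,"az":0},{"fingers":1,"x":-3.4,"y":0,"z":-2.1,"ax":0,"ay":0,"az":0},{"fingers":1,"x":-3.4,"y":0,"z":-2.1,"ax":0,"ay":0,"az":0},{"fingers":1,"x":-3.4,"y":0,"z":-2.1,"ax":0,"ay":0,"az":0},{"fingers":1,"x":-3.4,"y":0,"z":-2.1,"ax":0,"ay":0.11,"az":0},{"fingers":1,"x":-2.5,"y":0,"z":-1.5,"ax":0,"ay":0.11,"az":0},{"fingers":1,"x":0,"y":0,"z":0,"ax":0,"ay":0.11,"az":0},{"fingers":1,"x":0,"y":0,"z":0,"ax":0,"ay":0,"az":0}]'
python3 - <<'E'
from h import *
plan([.4328,.327,.07],-.469)
E
```

```text
clock: 24.22
position: [0.4403, 0.2944, 0.1135]
orientation: [-0.376, 0.613, -0.598, 0.354]
contact_force: [-0.1, 0.4, -0.1]
opening: 0.0919
clock 24.22 pos [0.4403 0.2944 0.1135] yaw -0.486->-0.469 F [-0.1  0.4 -0.1] open 0.0919
 shift cm (now axes) [-2.6   4.38 -2.04]  (target axes) [-2.57  4.35 -2.15]  turn [ 0.034 -0.017  0.015] j6 0.83
```

```bash
python3 -m jog '[{"fingers":1,"x":-2.6,"y":0,"z":-2.1,"ax":0.034,"ay":-0.017,"az":0.015},{"fingers":1,"x":0,"y":2,"z":0,"ax":0,"ay":0,"az":0},{"fingers":1,"x":0,"y":1.5,"z":0,"ax":0,"ay":0,"az":0},{"fingers":1,"x":0,"y":0,"z":0,"ax":0,"ay":0,"az":0}]'
python3 - <<'E'
from h import *
plan([.4328,.327,.025],-.469)
E
```

```text
clock: 24.55
position: [0.4304, 0.3264, 0.071]
orientation: [0.377, -0.6, 0.6, -0.371]
contact_force: [-0.6, -0.3, -1.5]
opening: 0.0918
clock 24.55 pos [0.4304 0.3264 0.071 ] yaw -0.456->-0.469 F [-0.6 -0.3 -1.5] open 0.0918
 shift cm (now axes) [-0.19  4.59  0.2 ]  (target axes) [-0.17  4.6   0.18]  turn [0.004 0.013 0.006] j6 0.88
```

```bash
python3 -m jog '[{"fingers":1,"x":-0.2,"y":1.4,"z":0.2,"ax":0.004,"ay":0.013,"az":0.006},{"fingers":1,"x":0,"y":1.5,"z":0,"ax":0,"ay":0,"az":0},{"fingers":1,"x":0,"y":1.5,"z":0,"ax":0,"ay":0,"az":0},{"fingers":1,"x":0,"y":0,"z":0,"ax":0,"ay":0,"az":0}]'
python3 - <<'E'
from h import *
plan([.4328,.327,.025],-.469)
s=snapshot("side"); zoom(s,250,280,380,400,5,"s14.png")
E
```

```text
clock: 24.88
position: [0.4317, 0.3234, 0.0221]
orientation: [0.374, -0.601, 0.602, -0.369]
contact_force: [-0.6, -0.2, -0.6]
opening: 0.0921
clock 24.88 pos [0.4317 0.3234 0.0221] yaw -0.464->-0.469 F [-0.6 -0.2 -0.6] open 0.0921
 shift cm (now axes) [-0.37 -0.29 -0.07]  (target axes) [-0.37 -0.29 -0.07]  turn [0.004 0.005 0.006] j6 0.88
```

View pics/s14.png

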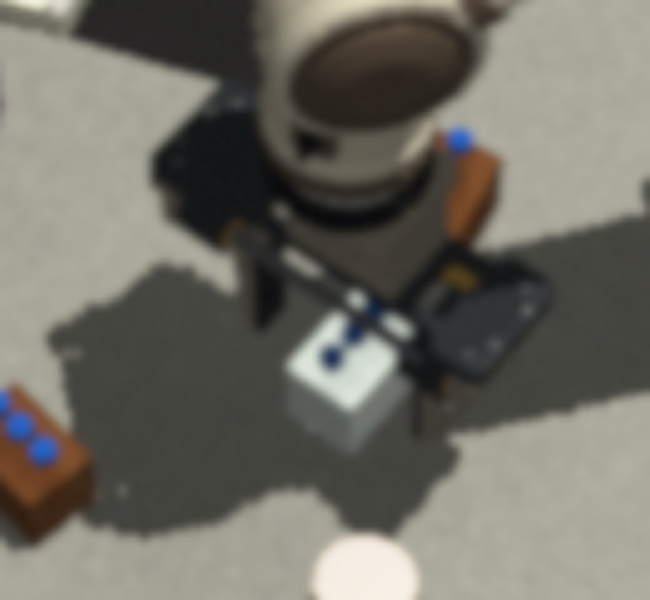

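```bash
python3 -m jog '[{"fingers":0.8,"x":-0.35,"y":0,"z":0,"ax":0,"ay":0,"az":0},{"fingers":0.3,"x":0,"y":0,"z":0,"ax":0,"ay":0,"az":0},{"fingers":0.3,"x":0,"y":0,"z":0,"ax":0,"ay":0,"az":0},{"fingers":0.3,"x":0,"y":0,"z":0,"ax":0,"ay":0,"az":0},{"fingers":0.3,"x":0,"y":0,"z":0,"ax":0,"ay":0,"az":0},{"fingers":0.3,"x":0,"y":0,"z":0,"ax":0,"ay":0,"az":0},{"fingers":0.3,"x":0,"y":0,"z":0,"ax":0,"ay":0,"az":0},{"fingers":0.3,"x":0,"y":0,"z":0,"ax":0,"ay":0,"az":0},{"fingers":0.3,"x":0,"y":0,"z":0,"ax":0,"ay":0,"az":0}]' 15;  python3 -m jog '[{"fingers":0.3,"x":0,"y":0,"z":0,"ax":0,"ay":0,"az":0}]' 15
python3 - <<'E'
from h import *
plan([.583,.08,.13],-.142)
E
```

```text
clock: 25.68
position: [0.4375, 0.3276, 0.0282]
orientation: [0.372, -0.601, 0.602, -0.372]
contact_force: [0.5, 0.5, -2.0]
opening: 0.0402
clock: 25.77
position: [0.4375, 0.3276, 0.0282]
orientation: [0.372, -0.601, 0.602, -0.372]
contact_force: [-0.1, 0.8, 0.1]
opening: 0.0398
clock 25.77 pos [0.4375 0.3276 0.0282] yaw -0.462->-0.142 F [-0.1  0.8  0.1] open 0.0398
 shift cm (now axes) [ 15.67 -10.15  24.08]  (target axes) [ 22.45 -10.18  17.91]  turn [-0.001 -0.32  -0.   ] j6 0.88
```

```bash
python3 -m jog '[{"fingers":0.3,"x":0,"y":-2,"z":0,"ax":0,"ay":0,"az":0},{"fingers":0.3,"x":0,"y":-3,"z":0,"ax":0,"ay":0,"az":0},{"fingers":0.3,"x":0,"y":-4,"z":0,"ax":0,"ay":0,"az":0},{"fingers":0.3,"x":2,"y":-1,"z":3,"ax":0,"ay":0,"az":0},{"fingers":0.3,"x":2,"y":0,"z":3,"ax":0,"ay":0,"az":0},{"fingers":0.3,"x":2,"y":0,"z":3,"ax":0,"ay":0,"az":0},{"fingers":0.3,"x":2,"y":0,"z":3,"ax":0,"ay":-0.1,"az":0},{"fingers":0.3,"x":2,"y":0,"z":2.5,"ax":0,"ay":-0.1,"az":0},{"fingers":0.3,"x":2,"y":0,"z":2.5,"ax":0,"ay":-0.1,"az":0},{"fingers":0.3,"x":2,"y":0,"z":2,"ax":0,"ay":0,"az":0}]'
python3 - <<'E'
from h import *
plan([.580,.076,.07],-.142)
E
```

```text
clock: 26.6
position: [0.5612, 0.1217, 0.1302]
orientation: [0.467, -0.533, 0.533, -0.463]
contact_force: [0.2, 0.1, -2.3]
opening: 0.0398
clock 26.60 pos [0.5612 0.1217 0.1302] yaw -0.136->-0.142 F [ 0.2  0.1 -2.3] open 0.0398
 shift cm (now axes) [4.25 6.03 2.49]  (target axes) [4.26 6.02 2.5 ]  turn [0.003 0.006 0.004] j6 0.14
```

```bash
python3 -m jog '[{"fingers":0.3,"x":2,"y":0,"z":0.8,"ax":0.003,"ay":0.006,"az":0.004},{"fingers":0.3,"x":1.5,"y":2,"z":0.8,"ax":0,"ay":0,"az":0},{"fingers":0.3,"x":0,"y":2.5,"z":0,"ax":0,"ay":0,"az":0},{"fingers":0.3,"x":0,"y":1,"z":0,"ax":0,"ay":0,"az":0},{"fingers":0.3,"x":0,"y":0,"z":0,"ax":0,"ay":0,"az":0}]'
python3 - <<'E'
from h import *
plan([.580,.074,.034],-.142)
s=snapshot("side"); zoom(s,220,150,350,270,5,"s15.png")
E
```

```text
clock: 27.02
position: [0.5774, 0.0753, 0.074]
orientation: [0.461, -0.534, 0.538, -0.462]
contact_force: [-0.1, 0.7, -1.5]
opening: 0.0401
clock 27.02 pos [0.5774 0.0753 0.074 ] yaw -0.150->-0.142 F [-0.1  0.7 -1.5] open 0.0401
 shift cm (now axes) [0.08 4.   0.25]  (target axes) [0.09 4.   0.27]  turn [-0.005 -0.008  0.002] j6 0.07
```

View pics/s15.png

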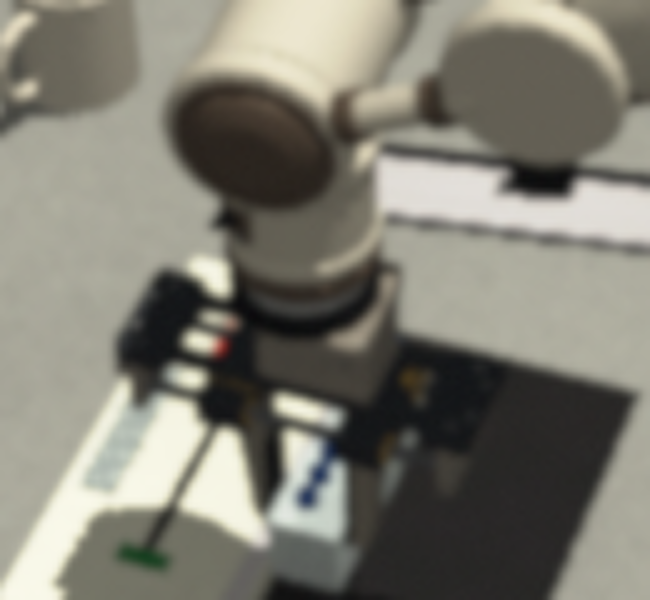

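```bash
python3 -m jog '[{"fingers":0.3,"x":0.2,"y":2,"z":0,"ax":-0.005,"ay":-0.008,"az":0},{"fingers":0.3,"x":0,"y":1.8,"z":0,"ax":0,"ay":0,"az":0},{"fingers":0.3,"x":0,"y":0,"z":0,"ax":0,"ay":0,"az":0}]'
python3 - <<'E'
from h import *
plan([.580,.071,.031],-.142)
E
for i in 1 2 3 ; do python3 -m jog '[{"fingers":0.3,"x":0.3,"y":0.1,"z":0,"ax":0,"ay":0,"az":0}]'|grep -v -e ori -e open;done
```

```text
clock: 27.32
position: [0.5793, 0.0753, 0.0395]
orientation: [0.463, -0.531, 0.535, -0.465]
contact_force: [-0.9, 0.3, -1.2]
opening: 0.0401
clock 27.32 pos [0.5793 0.0753 0.0395] yaw -0.138->-0.142 F [-0.9  0.3 -1.2] open 0.0401
 shift cm (now axes) [0.42 0.85 0.12]  (target axes) [0.42 0.85 0.13]  turn [-0.006  0.004  0.002] j6 0.06
clock: 27.4
position: [0.5794, 0.0733, 0.0397]
contact_force: [0.5, -0.5, -1.2]
clock: 27.48
position: [0.5792, 0.0707, 0.0397]
contact_force: [0.2, -0.4, -1.0]
clock: 27.57
position: [0.5796, 0.0677, 0.0401]
contact_force: [-0.1, 0.1, -1.9]
```

```bash
python3 -m jog '[{"fingers":0.3,"x":0,"y":0.6,"z":0,"ax":-0.005,"ay":0.004,"az":0}]'|grep -v ori
for i in 1 2 3 4; do python3 -m jog '[{"fingers":0.3,"x":0.3,"y":0.12,"z":0,"ax":0,"ay":0,"az":0}]'|grep -v -e ori -e open;done
```

```text
clock: 27.65
position: [0.5812, 0.0673, 0.0362]
contact_force: [0.7, 0.6, -1.2]
opening: 0.04
clock: 27.73
position: [0.5808, 0.0645, 0.035]
contact_force: [-0.6, 0.6, -2.3]
clock: 27.82
position: [0.5811, 0.0618, 0.0345]
contact_force: [-0.2, 4.7, 1.5]
clock: 27.9
position: [0.5811, 0.0595, 0.0339]
contact_force: [-0.5, 6.0, 0.6]
clock: 27.98
position: [0.581, 0.0571, 0.0332]
contact_force: [-0.7, 5.5, 1.7]
```

```bash
for i in 1 2 3; do python3 -m jog '[{"fingers":0.3,"x":0,"y":0.15,"z":0.35,"ax":0,"ay":0,"az":0},{"fingers":0.3,"x":0,"y":0.1,"z":0.3,"ax":0,"ay":0,"az":0}]'|grep -v -e ori -e open;done
```

```text
clock: 28.15
position: [0.5872, 0.0559, 0.0307]
contact_force: [-0.9, 2.6, -0.7]
clock: 28.32
position: [0.5883, 0.0558, 0.0276]
contact_force: [-16.7, 3.3, 24.1]
clock: 28.48
position: [0.5883, 0.0558, 0.0271]
contact_force: [-14.4, 1.7, 17.1]
```

```bash
python3 -m jog '[{"fingers":0.6,"x":0,"y":-0.1,"z":0,"ax":0,"ay":0,"az":0},{"fingers":0.6,"x":0,"y":0,"z":0,"ax":0,"ay":0,"az":0},{"fingers":0.6,"x":0,"y":0,"z":0,"ax":0,"ay":0,"az":0},{"fingers":0.6,"x":0,"y":0,"z":0,"ax":0,"ay":0,"az":0},{"fingers":0.6,"x":0,"y":-2,"z":0,"ax":0,"ay":0,"az":0},{"fingers":0.6,"x":0,"y":-3,"z":0,"ax":0,"ay":0,"az":0},{"fingers":0.6,"x":0,"y":-4,"z":0,"ax":0,"ay":0,"az":0},{"fingers":0.8,"x":0,"y":-4,"z":-2,"ax":0,"ay":0,"az":0},{"fingers":0.8,"x":0,"y":0,"z":-4,"ax":0,"ay":0,"az":0},{"fingers":0.8,"x":0,"y":0,"z":-4,"ax":0,"ay":0,"az":0}]'
python3 -m jog '[{"fingers":0.8,"x":0,"y":-1,"z":-4,"ax":0,"ay":0,"az":0},{"fingers":0.8,"x":4,"y":0,"z":0,"ax":0,"ay":-0.1,"az":0},{"fingers":0.8,"x":4,"y":0,"z":0,"ax":0,"ay":-0.1,"az":0},{"fingers":0.8,"x":4,"y":0,"z":0,"ax":0,"ay":-0.1,"az":0},{"fingers":0.8,"x":3,"y":0,"z":0,"ax":0,"ay":-0.1,"az":0},{"fingers":0.8,"x":0,"y":0,"z":0,"ax":0,"ay":0,"az":0}]'
python3 - <<'E'
from h import *
sd=snapshot("side"); s=snapshot("top"); zoom(sd,210,150,370,270,5,"s16.png"); zoom(s,260,150,440,300,4,"t16.png")
plan([.52,-.26,.13],1.57)
E
```

```text
clock: 29.32
position: [0.4985, 0.0644, 0.1633]
orientation: [-0.469, 0.539, -0.529, 0.458]
contact_force: [-0.4, -0.2, 0.2]
opening: 0.0725
clock: 29.82
position: [0.4544, -0.0769, 0.1776]
orientation: [0.568, -0.428, 0.424, -0.561]
contact_force: [0.8, 0.3, -0.2]
opening: 0.0736
clock 29.92 pos [ 0.4538 -0.0732  0.1771] yaw 0.272->1.570 F [ 0.3  1.  -1. ] open 0.0735
 shift cm (now axes) [19.78  4.66  1.41]  (target axes) [  6.64   4.71 -18.67]  turn [ 0.009 -1.298 -0.009] j6 -0.69
```

View pics/s16.png

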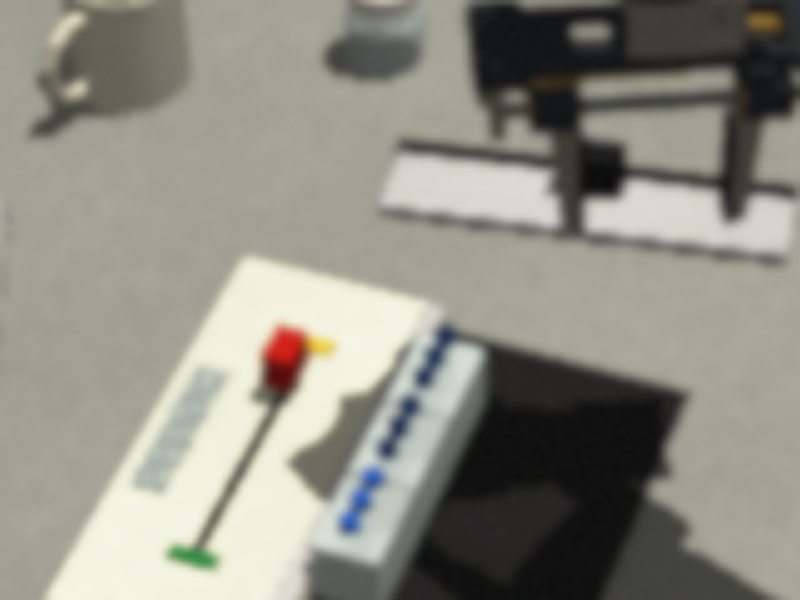

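View pics/t16.png

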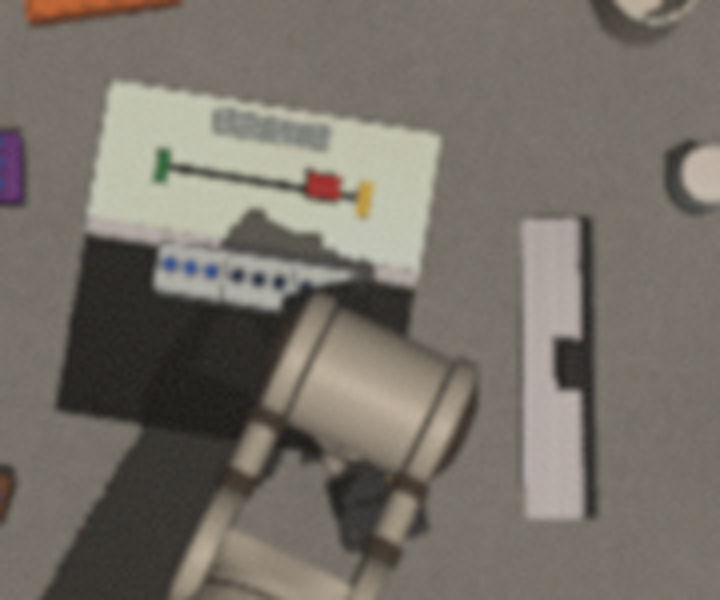

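```bash
python3 -m jog '[{"fingers":0.8,"x":3.8,"y":0,"z":0.2,"ax":0.01,"ay":0.08,"az":-0.01},{"fingers":0.8,"x":3.8,"y":0,"z":0.5,"ax":0,"ay":0.08,"az":0},{"fingers":0.8,"x":3.8,"y":1,"z":1,"ax":0,"ay":0.08,"az":0},{"fingers":0.8,"x":3.8,"y":1.5,"z":1,"ax":0,"ay":0,"az":0},{"fingers":0.8,"x":2,"y":2,"z":1,"ax":0,"ay":0,"az":0},{"fingers":0.8,"x":0,"y":2,"z":1,"ax":0,"ay":0,"az":0}]'
python3 - <<'E'
from h import *
s=snapshot("top"); s=snapshot("side")
print([(d["uv"],d["p"]) for d in tip_of("side","straightedge_handle")], prj(s,[.522,-.262,.03]))
plan([.522,-.262,.075],.02)
E
```

```text
clock: 30.42
position: [0.5307, -0.2402, 0.1156]
orientation: [0.506, -0.489, 0.501, -0.504]
contact_force: [0.5, -0.6, -0.7]
opening: 0.0737
[([326.3, 180.8], 0.74)] [[326.80577122 182.53547772]]
clock 30.57 pos [ 0.5286 -0.2354  0.1139] yaw 0.025->0.020 F [0.1 0.2 0.4] open 0.0738
 shift cm (now axes) [ 2.61  3.91 -0.74]  (target axes) [ 2.65  3.89 -0.71]  turn [-0.005  0.005  0.008] j6 -0.65
```

```bash
python3 -m jog '[{"fingers":0.8,"x":2.5,"y":0,"z":-0.6,"ax":-0.005,"ay":0.005,"az":0.008},{"fingers":0.8,"x":0.3,"y":2,"z":0,"ax":0,"ay":0,"az":0},{"fingers":0.8,"x":0,"y":1.8,"z":0,"ax":0,"ay":0,"az":0},{"fingers":0.8,"x":0,"y":0,"z":0,"ax":0,"ay":0,"az":0}]'
python3 - <<'E'
from h import *
plan([.522,-.262,.018],.02)
s=snapshot("side"); zoom(s,260,120,400,230,5,"s17.png")
E
```

```text
clock: 30.9
position: [0.5261, -0.2596, 0.0813]
orientation: [-0.506, 0.491, -0.496, 0.507]
contact_force: [-0.1, 0.4, -0.4]
opening: 0.0733
clock 30.90 pos [ 0.5261 -0.2596  0.0813] yaw 0.026->0.020 F [-0.1  0.4 -0.4] open 0.0733
 shift cm (now axes) [ 0.21  6.33 -0.45]  (target axes) [ 0.24  6.33 -0.41]  turn [-0.005  0.006  0.004] j6 -0.69
```

View pics/s17.png

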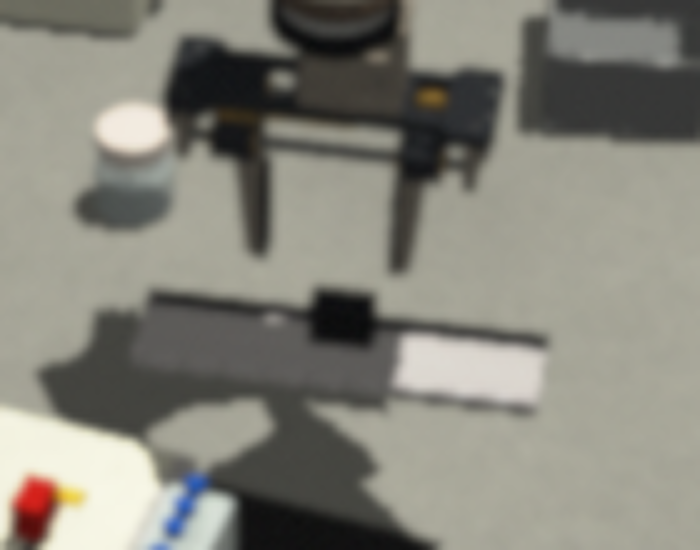

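```bash
python3 -m jog '[{"fingers":0.8,"x":0.2,"y":0.8,"z":-0.4,"ax":-0.005,"ay":0.005,"az":0.004},{"fingers":0.8,"x":0,"y":2,"z":0,"ax":0,"ay":0,"az":0},{"fingers":0.8,"x":0,"y":2,"z":0,"ax":0,"ay":0,"az":0},{"fingers":0.8,"x":0,"y":0.8,"z":0,"ax":0,"ay":0,"az":0},{"fingers":0.8,"x":0,"y":0,"z":0,"ax":0,"ay":0,"az":0}]'
python3 - <<'E'
from h import *
plan([.522,-.262,.018],.02)
s=snapshot("side"); zoom(s,260,120,400,230,5,"s18.png")
E
```

```text
clock: 31.37
position: [0.5274, -0.2617, 0.0341]
orientation: [-0.505, 0.489, -0.499, 0.507]
contact_force: [-0.4, 0.9, -0.2]
opening: 0.0736
clock 31.37 pos [ 0.5274 -0.2617  0.0341] yaw 0.024->0.020 F [-0.4  0.9 -0.2] open 0.0736
 shift cm (now axes) [ 0.    1.6  -0.56]  (target axes) [ 0.02  1.61 -0.54]  turn [-0.011  0.004  0.008] j6 -0.69
```

View pics/s18.png

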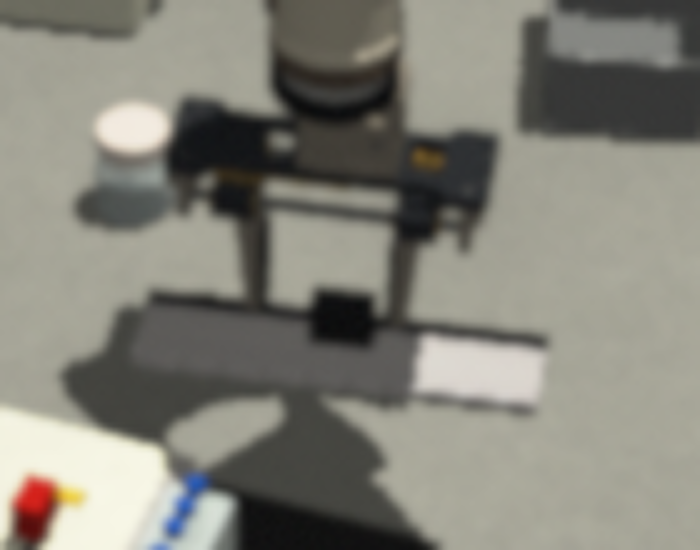

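```bash
python3 - <<'E'
from h import *
s=snapshot("side"); o=observe(); R=Rn.from_quat(o["orientation"]).as_matrix(); p=o["position"]
print(dep(s,[(311.6,180.5),(339.6,184)],.034).round(4)); print(((prj(s,[p+R@np.array([0,0,a]) for a in (-.037,.037)])-[260,120]+.5)*5).round())
c=cloud(s)
h=(c[...,2]>.036)&(c[...,2]<.048)&(abs(c[...,0]-.522)<.03)&(abs(c[...,1]+.262)<.03)&(s["image"].max(2)<60); print(h.sum(),c[h].mean(0),c[h].min(0),c[h].max(0))
print(o["qd"].round(3),R.round(3))
for u in (311,312,339,340):
  for v in (172,175,178,180): print(u,v,c[v,u].round(3))
E
```

```text
[[ 0.5684 -0.2576  0.034 ]
 [ 0.4821 -0.2591  0.034 ]]
[[387. 314.]
 [267. 299.]]
49 [ 0.5171359  -0.25758888  0.0416857 ] [ 0.49961595 -0.26961193  0.03601947] [ 0.53583137 -0.24792994  0.04795921]
[-0.001 -0.009 -0.015  0.    -0.002 -0.   ] [[ 0.024  0.013  1.   ]
 [-1.    -0.009  0.024]
 [ 0.01  -1.     0.013]]
311 172 [ 0.569 -0.254  0.072]
311 175 [ 0.568 -0.249  0.064]
311 178 [ 0.569 -0.254  0.047]
311 180 [ 0.568 -0.249  0.044]
312 172 [ 0.566 -0.253  0.073]
312 175 [ 0.567 -0.256  0.059]
312 178 [ 0.566 -0.252  0.05 ]
312 180 [ 0.566 -0.252  0.042]
339 172 [ 0.484 -0.248  0.093]
339 175 [ 0.483 -0.247  0.081]
339 178 [ 0.484 -0.257  0.06 ]
339 180 [ 0.484 -0.256  0.054]
340 172 [ 0.481 -0.252  0.09 ]
340 175 [ 0.482 -0.257  0.073]
340 178 [ 0.482 -0.26   0.058]
340 180 [ 0.48  -0.251  0.059]
```

```bash
python3 -m jog '[{"fingers":0.8,"x":-0.1,"y":0.8,"z":-0.6,"ax":-0.01,"ay":0.004,"az":0.008},{"fingers":0.8,"x":0,"y":0.8,"z":0,"ax":0,"ay":0,"az":0},{"fingers":0.8,"x":0,"y":0,"z":0,"ax":0,"ay":0,"az":0}]'
python3 - <<'E'
from h import *
plan([.521,-.261,.018],.02)
E
```

```text
clock: 31.72
position: [0.5238, -0.2629, 0.0219]
orientation: [-0.505, 0.492, -0.498, 0.505]
contact_force: [0.3, 0.1, -0.4]
opening: 0.0737
clock 31.72 pos [ 0.5238 -0.2629  0.0219] yaw 0.020->0.020 F [ 0.3  0.1 -0.4] open 0.0737
 shift cm (now axes) [-0.2   0.39 -0.28]  (target axes) [-0.2   0.39 -0.28]  turn [-0.006  0.     0.005] j6 -0.69
```

Close with firm grip.

```bash
python3 -m jog '[{"fingers":0.7,"x":-0.1,"y":0.4,"z":-0.2,"ax":-0.006,"ay":0,"az":0.005},{"fingers":0.3,"x":0,"y":0,"z":0,"ax":0,"ay":0,"az":0},{"fingers":0.3,"x":0,"y":0.1,"z":0,"ax":0,"ay":0,"az":0},{"fingers":0.3,"x":0,"y":0,"z":0,"ax":0,"ay":0,"az":0},{"fingers":0.3,"x":0,"y":0.1,"z":0,"ax":0,"ay":0,"az":0},{"fingers":0.3,"x":0,"y":0,"z":0,"ax":0,"ay":0,"az":0},{"fingers":0.3,"x":0,"y":0,"z":0,"ax":0,"ay":0,"az":0},{"fingers":0.3,"x":0,"y":0,"z":0,"ax":0,"ay":0,"az":0}]' 30; python3 -m jog '[{"fingers":0.3,"x":0,"y":0,"z":0,"ax":0,"ay":0,"az":0}]' 30
python3 - <<'E'
from h import *
plan([.521,-.261,.018],.02)
E
```

```text
clock: 32.38
position: [0.5207, -0.2624, 0.0157]
orientation: [0.506, -0.496, 0.494, -0.505]
contact_force: [-0.6, 0.2, 0.7]
opening: 0.0398
clock: 32.47
position: [0.5207, -0.2624, 0.0157]
orientation: [0.506, -0.496, 0.494, -0.505]
contact_force: [-1.5, -0.8, -0.2]
opening: 0.0395
clock 32.47 pos [ 0.5207 -0.2624  0.0157] yaw 0.021->0.020 F [-1.5 -0.8 -0.2] open 0.0395
 shift cm (now axes) [-0.14 -0.23  0.04]  (target axes) [-0.14 -0.23  0.04]  turn [ 0.003  0.001 -0.001] j6 -0.69
```

```bash
python3 -m jog '[{"fingers":0.3,"x":0,"y":-1.5,"z":0,"ax":0,"ay":0,"az":0},{"fingers":0.3,"x":0,"y":-2.5,"z":0,"ax":0,"ay":0,"az":0},{"fingers":0.3,"x":0,"y":-3,"z":0,"ax":0,"ay":0,"az":0},{"fingers":0.3,"x":0,"y":-2,"z":-1,"ax":0,"ay":0,"az":0},{"fingers":0.3,"x":-1.5,"y":0,"z":-1.5,"ax":0,"ay":0,"az":0},{"fingers":0.3,"x":-3,"y":0,"z":-1.5,"ax":0,"ay":0,"az":0},{"fingers":0.3,"x":-3,"y":0,"z":0,"ax":0,"ay":0,"az":0}]'
python3 - <<'E'
from h import *
plan([.50,.013,.1],-1.714)
s=snapshot("side"); cv2.imwrite("pics/s19.png",s["image"][:,:,::-1])
E
```

```text
clock: 33.05
position: [0.4781, -0.1893, 0.1065]
orientation: [-0.504, 0.497, -0.495, 0.504]
contact_force: [0.4, 0.7, -2.4]
opening: 0.0401
clock 33.05 pos [ 0.4781 -0.1893  0.1065] yaw 0.014->-1.714 F [ 0.4  0.7 -2.4] open 0.0401
 shift cm (now axes) [-20.2    0.69   2.48]  (target axes) [  0.72   0.65 -20.34]  turn [0.003 1.728 0.   ] j6 -0.63
```

View pics/s19.png

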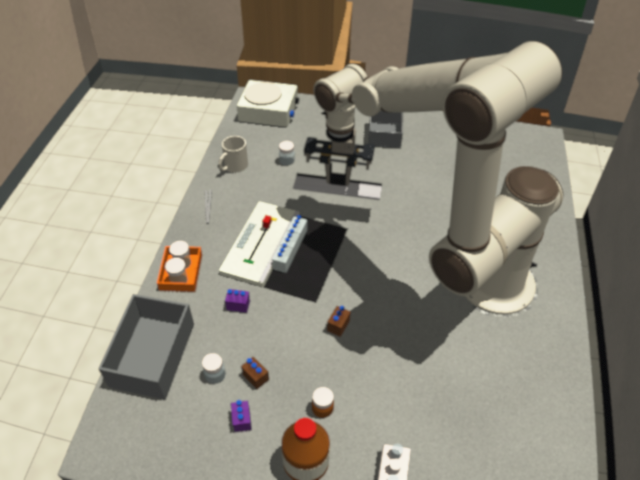

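```bash
python3 -m jog '[{"fingers":0.3,"x":-2,"y":0,"z":0,"ax":0,"ay":0.06,"az":0},{"fingers":0.3,"x":-2,"y":0,"z":0,"ax":0,"ay":0.12,"az":0},{"fingers":0.3,"x":-2,"y":-0.2,"z":-0.5,"ax":0,"ay":0.12,"az":0},{"fingers":0.3,"x":-2,"y":0,"z":-1,"ax":0,"ay":0.12,"az":0},{"fingers":0.3,"x":-2,"y":-0.2,"z":-1,"ax":0,"ay":0.12,"az":0},{"fingers":0.3,"x":-2,"y":0,"z":-1.5,"ax":0,"ay":0.12,"az":0},{"fingers":0.3,"x":-1,"y":-0.2,"z":-1.5,"ax":0,"ay":0.12,"az":0},{"fingers":0.3,"x":-1,"y":0,"z":-1.5,"ax":0,"ay":0.12,"az":0},{"fingers":0.3,"x":-1,"y":-0.2,"z":-1.5,"ax":0,"ay":0.12,"az":0},{"fingers":0.3,"x":0,"y":0,"z":-1.5,"ax":0,"ay":0.12,"az":0}]'
python3 - <<'E'
from h import *
plan([.49,.013,.1],-1.714)
E
```

```text
clock: 33.93
position: [0.4499, 0.0233, 0.1118]
orientation: [-0.141, 0.697, -0.689, 0.142]
contact_force: [0.2, 0.0, -3.1]
opening: 0.0397
clock 33.93 pos [0.4499 0.0233 0.1118] yaw -1.168->-1.714 F [ 0.2  0.  -3.1] open 0.0397
 shift cm (now axes) [-3.28  1.16  2.53]  (target axes) [-4.11  1.18  0.44]  turn [0.012 0.546 0.   ] j6 0.94
```

```bash
python3 -m jog '[{"fingers":0.3,"x":0,"y":0,"z":0.5,"ax":0.01,"ay":0.12,"az":0},{"fingers":0.3,"x":0,"y":0,"z":0.5,"ax":0,"ay":0.12,"az":0},{"fingers":0.3,"x":-1,"y":0,"z":0,"ax":0,"ay":0.12,"az":0},{"fingers":0.3,"x":-1,"y":0,"z":0,"ax":0,"ay":0.12,"az":0},{"fingers":0.3,"x":-1,"y":0,"z":0,"ax":0,"ay":0.06,"az":0},{"fingers":0.3,"x":0,"y":0,"z":0,"ax":0,"ay":0,"az":0}]'
python3 - <<'E'
from h import *
plan([.497,.013,.06],-1.714)
sd=snapshot("side"); zoom(sd,210,150,370,290,5,"s20.png"); s=snapshot("top"); zoom(s,260,150,440,300,4,"t20.png")
E
```

```text
clock: 34.43
position: [0.4808, 0.0202, 0.1081]
orientation: [0.056, 0.707, -0.703, -0.058]
contact_force: [-0.4, -0.3, -2.0]
opening: 0.0399
clock 34.43 pos [0.4808 0.0202 0.1081] yaw -1.733->-1.714 F [-0.4 -0.3 -2. ] open 0.0399
 shift cm (now axes) [-1.73  4.81  0.47]  (target axes) [-1.7   4.81  0.48]  turn [ 0.006 -0.019  0.003] j6 1.52
```

View pics/s20.png

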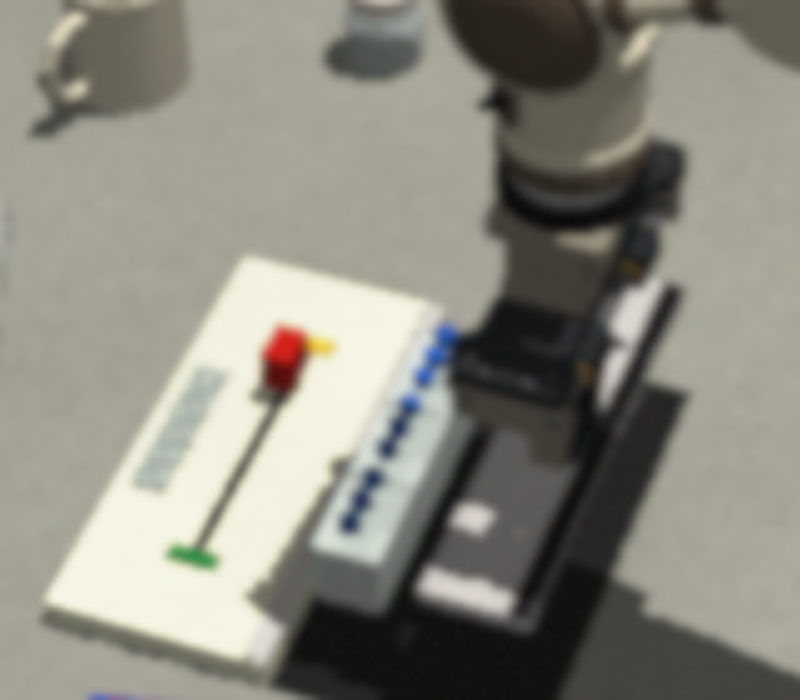

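View pics/t20.png

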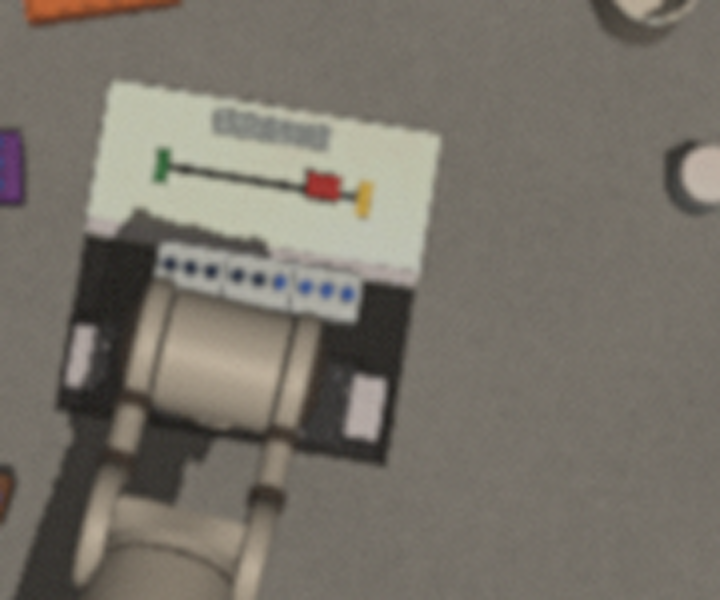

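```bash
python3 -m jog '[{"fingers":0.3,"x":0,"y":1,"z":1,"ax":0.006,"ay":-0.019,"az":0.003},{"fingers":0.3,"x":-0.5,"y":2.5,"z":0.1,"ax":0,"ay":0,"az":0},{"fingers":0.3,"x":0,"y":2.5,"z":0,"ax":0,"ay":0,"az":0},{"fingers":0.3,"x":0,"y":1.5,"z":0,"ax":0,"ay":0,"az":0},{"fingers":0.3,"x":0,"y":0,"z":0,"ax":0,"ay":0,"az":0}]'
python3 - <<'E'
from h import *
plan([.50,.006,.02],-1.714)
E
```

```text
clock: 34.95
position: [0.4811, 0.0089, 0.0311]
orientation: [-0.045, -0.706, 0.706, 0.045]
contact_force: [-0.2, 0.1, -3.7]
opening: 0.0397
clock 34.95 pos [0.4811 0.0089 0.0311] yaw -1.698->-1.714 F [-0.2  0.1 -3.7] open 0.0397
 shift cm (now axes) [-1.91  1.1   0.04]  (target axes) [-1.91  1.11  0.02]  turn [-0.     0.016  0.   ] j6 1.47
```

```bash
python3 -m jog '[{"fingers":0.3,"x":0,"y":0.6,"z":0,"ax":0,"ay":0.015,"az":0},{"fingers":0.3,"x":-1,"y":0.6,"z":0,"ax":0,"ay":0,"az":0},{"fingers":0.3,"x":-1,"y":0.1,"z":0,"ax":0,"ay":0,"az":0},{"fingers":0.3,"x":0,"y":0,"z":0,"ax":0,"ay":0,"az":0}]'
python3 - <<'E'
from h import *
plan([.525,.003,.017],-1.712)
E
```

```text
clock: 35.28
position: [0.5007, 0.0063, 0.0185]
orientation: [0.05, 0.705, -0.705, -0.05]
contact_force: [1.1, 0.0, -2.3]
opening: 0.0398
clock 35.28 pos [0.5007 0.0063 0.0185] yaw -1.712->-1.712 F [ 1.1  0.  -2.3] open 0.0398
 shift cm (now axes) [-2.46  0.15 -0.02]  (target axes) [-2.46  0.15 -0.02]  turn [ 0.    -0.     0.001] j6 1.48
```

```bash
python3 -m jog '[{"fingers":0.3,"x":-0.6,"y":0.15,"z":0,"ax":0,"ay":0,"az":0},{"fingers":0.3,"x":-0.6,"y":0.1,"z":0,"ax":0,"ay":0,"az":0}]'|grep -v ori;for i in 1 2 3 4 5; do python3 -m jog '[{"fingers":0.3,"x":-0.3,"y":0.05,"z":0,"ax":0,"ay":0,"az":0}]'|grep -v -e open;done
```

```text
clock: 35.45
position: [0.5135, 0.0046, 0.0172]
contact_force: [0.2, 0.7, -2.6]
opening: 0.0397
clock: 35.53
position: [0.5177, 0.004, 0.0173]
orientation: [-0.051, -0.705, 0.705, 0.049]
contact_force: [-0.3, -0.6, -3.0]
clock: 35.62
position: [0.5215, 0.0034, 0.0173]
orientation: [-0.051, -0.705, 0.705, 0.049]
contact_force: [0.0, -0.1, -2.5]
clock: 35.7
position: [0.5244, 0.0031, 0.017]
orientation: [0.05, 0.705, -0.705, -0.049]
contact_force: [-13.5, 1.7, 8.2]
clock: 35.78
position: [0.5244, 0.0031, 0.016]
orientation: [0.048, 0.706, -0.705, -0.052]
contact_force: [-17.9, -0.9, 13.7]
clock: 35.87
position: [0.5244, 0.003, 0.0157]
orientation: [0.045, 0.706, -0.705, -0.055]
contact_force: [-16.3, -0.0, 18.6]
```

```bash
python3 -m jog '[{"fingers":0.45,"x":0,"y":0,"z":0,"ax":0,"ay":0,"az":0},{"fingers":0.6,"x":0,"y":0,"z":0,"ax":0,"ay":0,"az":0},{"fingers":0.7,"x":0,"y":0,"z":0,"ax":0,"ay":0,"az":0},{"fingers":0.7,"x":0,"y":0,"z":0,"ax":0,"ay":0,"az":0},{"fingers":0.7,"x":0,"y":0,"z":0,"ax":0,"ay":0,"az":0}]'
python3 -m jog '[{"fingers":0.7,"x":0,"y":-1,"z":0,"ax":0,"ay":0,"az":0},{"fingers":0.7,"x":0,"y":-2,"z":0,"ax":0,"ay":0,"az":0},{"fingers":0.7,"x":0,"y":-3,"z":0,"ax":0,"ay":0,"az":0},{"fingers":0.7,"x":0,"y":-4,"z":0,"ax":0,"ay":0,"az":0},{"fingers":0.7,"x":3,"y":-2,"z":0,"ax":0,"ay":0,"az":0},{"fingers":0.7,"x":4,"y":-1,"z":0,"ax":0,"ay":0,"az":0},{"fingers":0.7,"x":4,"y":0,"z":0,"ax":0,"ay":0,"az":0},{"fingers":0.7,"x":3,"y":0,"z":0,"ax":0,"ay":0,"az":0},{"fingers":0.7,"x":0,"y":0,"z":0,"ax":0,"ay":0,"az":0}]'
python3 - <<'E'
from h import *
plan([.45,.0,.15],-1.714)
sd=snapshot("side"); zoom(sd,210,180,350,310,5,"s21.png"); s=snapshot("top"); zoom(s,260,150,400,280,5,"t21.png")
E
```

```text
clock: 36.28
position: [0.5271, 0.0024, 0.018]
orientation: [0.046, 0.705, -0.705, -0.054]
contact_force: [0.5, -0.2, 0.1]
opening: 0.0636
clock: 37.03
position: [0.388, 0.022, 0.162]
orientation: [-0.049, -0.705, 0.706, 0.05]
contact_force: [0.6, 0.1, 0.4]
opening: 0.0646
clock 37.03 pos [0.388 0.022 0.162] yaw -1.712->-1.714 F [0.6 0.1 0.4] open 0.0646
 shift cm (now axes) [-6.45  1.2   1.3 ]  (target axes) [-6.45  1.2   1.29]  turn [-0.002  0.002  0.002] j6 1.46
```

View pics/s21.png

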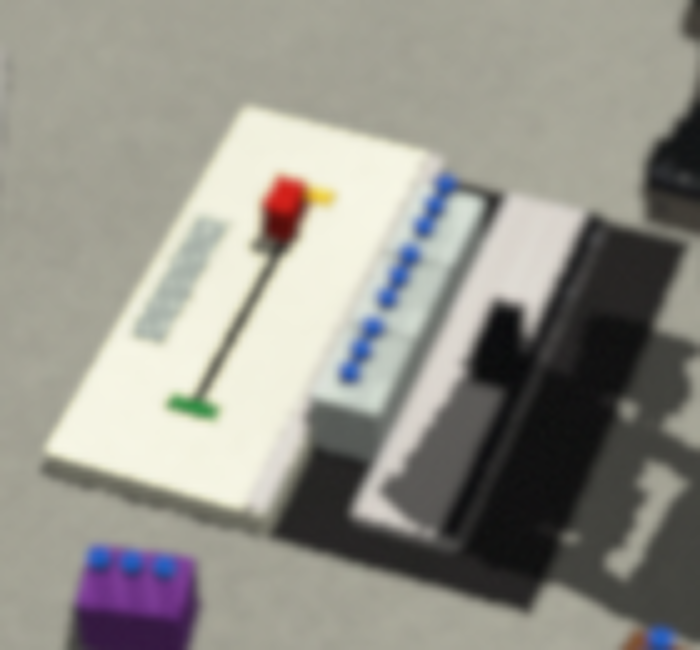

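View pics/t21.png

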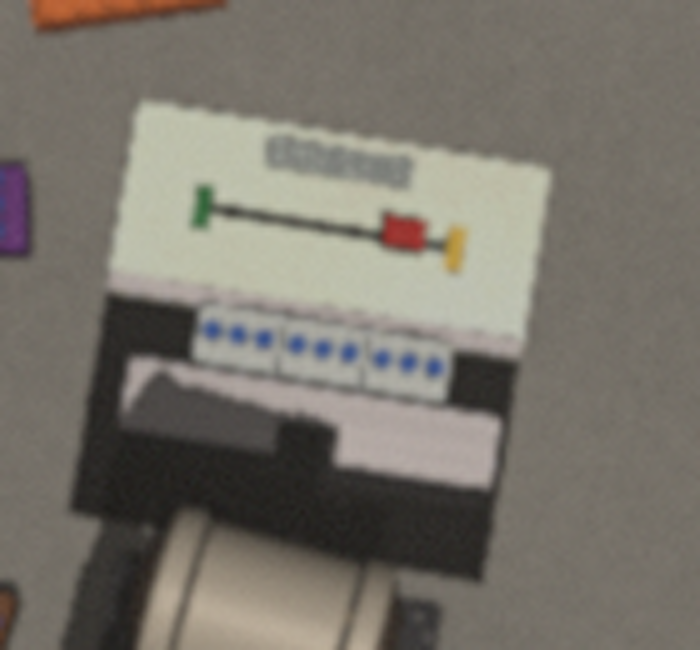

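```bash
python3 -m jog '[{"fingers":0,"x":-3,"y":2,"z":0.6,"ax":0,"ay":0,"az":0},{"fingers":0,"x":-3,"y":2,"z":0.5,"ax":0,"ay":0,"az":0},{"fingers":0,"x":-2,"y":2,"z":0,"ax":0,"ay":0,"az":0},{"fingers":0,"x":0,"y":2,"z":0,"ax":0,"ay":0,"az":0},{"fingers":0,"x":0,"y":0,"z":0,"ax":0,"ay":0,"az":0},{"fingers":0,"x":0,"y":0,"z":0,"ax":0,"ay":0,"az":0},{"fingers":0,"x":0,"y":0,"z":0,"ax":0,"ay":0,"az":0},{"fingers":0,"x":0,"y":0,"z":0,"ax":0,"ay":0,"az":0}]' 10
python3 - <<'E'
from h import *
plan([.484,.0089,.023],-1.712)
E
```

```text
clock: 37.8
position: [0.4857, -0.0057, 0.0873]
orientation: [-0.057, -0.703, 0.707, 0.043]
contact_force: [0.2, 0.7, 0.4]
opening: 0.0131
clock 37.80 pos [ 0.4857 -0.0057  0.0873] yaw -1.714->-1.712 F [0.2 0.7 0.4] open 0.0131
 shift cm (now axes) [ 0.51  6.41 -1.45]  (target axes) [ 0.37  6.43 -1.42]  turn [-0.004 -0.001 -0.02 ] j6 1.45
```

```bash
python3 -m jog '[{"fingers":0,"x":0.6,"y":0,"z":-1.4,"ax":-0.004,"ay":0,"az":-0.02},{"fingers":0,"x":0,"y":2,"z":0,"ax":0,"ay":0,"az":0},{"fingers":0,"x":0,"y":1.5,"z":0,"ax":0,"ay":0,"az":0},{"fingers":0,"x":0,"y":0,"z":0,"ax":0,"ay":0,"az":0}]' 10
python3 - <<'E'
from h import *
plan([.484,.0089,.023],-1.712)
sd=snapshot("side"); zoom(sd,240,180,380,310,5,"s22.png")
E
```

```text
clock: 38.13
position: [0.486, 0.0088, 0.0577]
orientation: [-0.054, -0.705, 0.706, 0.046]
contact_force: [-0.4, 0.4, -0.8]
opening: 0.0003
clock 38.13 pos [0.486  0.0088 0.0577] yaw -1.713->-1.712 F [-0.4  0.4 -0.8] open 0.0003
 shift cm (now axes) [0.24 3.46 0.02]  (target axes) [0.2  3.47 0.02]  turn [-0.001 -0.001 -0.011] j6 1.48
```

View pics/s22.png

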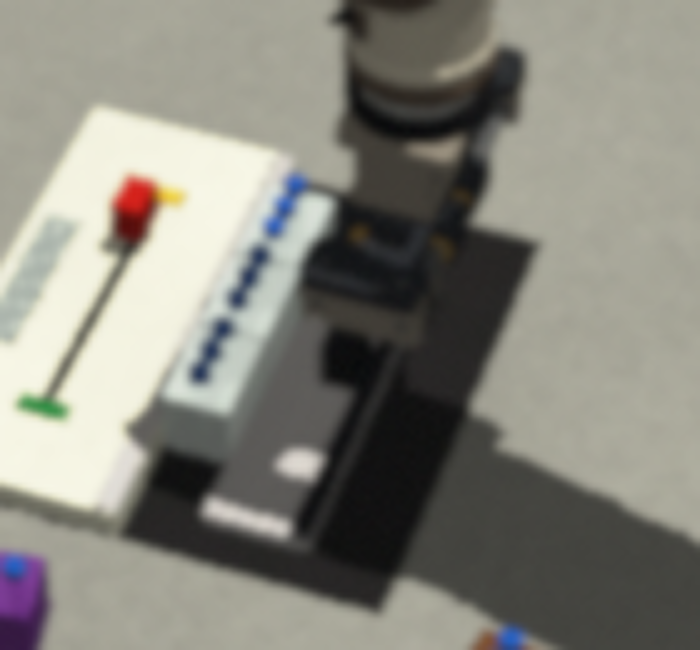

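```bash
python3 -m jog '[{"fingers":0,"x":0.3,"y":1.7,"z":0,"ax":0,"ay":0,"az":-0.01},{"fingers":0,"x":0,"y":1.6,"z":0,"ax":0,"ay":0,"az":0},{"fingers":0,"x":0,"y":0,"z":0,"ax":0,"ay":0,"az":0}]' 10
python3 - <<'E'
from h import *
plan([.484,.0089,.023],-1.712)
E
```

```text
clock: 38.43
position: [0.4879, 0.0082, 0.0307]
orientation: [-0.054, -0.704, 0.706, 0.046]
contact_force: [-1.0, -0.2, -0.3]
opening: 0.0007
clock 38.43 pos [0.4879 0.0082 0.0307] yaw -1.713->-1.712 F [-1.  -0.2 -0.3] open 0.0007
 shift cm (now axes) [ 0.41  0.76 -0.02]  (target axes) [ 0.4   0.77 -0.02]  turn [-0.002 -0.001 -0.012] j6 1.48
```

```bash
python3 -m jog '[{"fingers":0,"x":0,"y":0.7,"z":0,"ax":0,"ay":0,"az":-0.01}]'|grep -v ori;for i in 1 2 3 4 5 6 7 8; do python3 -m jog '[{"fingers":0,"x":-0.25,"y":0,"z":0,"ax":0,"ay":0,"az":0}]'|grep -e pos -e con;done
```

```text
clock: 38.52
position: [0.4896, 0.0078, 0.0259]
contact_force: [0.2, -0.2, 0.8]
opening: 0.0006
position: [0.4917, 0.0075, 0.0259]
contact_force: [-0.4, 0.3, -0.5]
position: [0.4953, 0.0068, 0.0271]
contact_force: [0.6, -0.3, -0.1]
position: [0.4987, 0.0063, 0.028]
contact_force: [0.1, -0.1, 0.3]
position: [0.5022, 0.0057, 0.0289]
contact_force: [1.1, -1.0, -0.2]
position: [0.5024, 0.0057, 0.0289]
contact_force: [-15.8, 1.4, 10.2]
position: [0.5023, 0.0058, 0.0288]
contact_force: [-10.1, 0.4, 9.6]
position: [0.5022, 0.0058, 0.0287]
contact_force: [-10.7, -0.1, 8.6]
position: [0.5022, 0.0058, 0.0286]
contact_force: [-9.0, 0.1, 9.1]
```

```bash
python3 -m jog '[{"fingers":0,"x":0.6,"y":-0.1,"z":0,"ax":0,"ay":0,"az":0},{"fingers":0,"x":2,"y":-0.5,"z":0,"ax":0,"ay":0,"az":0},{"fingers":0,"x":2,"y":-3,"z":0,"ax":0,"ay":0,"az":0},{"fingers":0.4,"x":1,"y":-4,"z":0,"ax":0,"ay":0,"az":0},{"fingers":0.7,"x":0,"y":-4,"z":0,"ax":0,"ay":0,"az":0},{"fingers":0.7,"x":3,"y":-2,"z":0,"ax":0,"ay":0,"az":0},{"fingers":0.7,"x":3,"y":0,"z":0,"ax":0,"ay":0,"az":0},{"fingers":0.7,"x":0,"y":0,"z":0,"ax":0,"ay":0,"az":0}]' 10
python3 - <<'E'
from h import *
sd=snapshot("side"); zoom(sd,210,180,350,310,5,"s23.png"); s=snapshot("top"); zoom(s,260,150,400,280,5,"t23.png")
for n,x in(("top",s),("side",sd)):
    c=cloud(x);im=x["image"].astype(int);red=(im[...,0]>130)&(im[...,1]<70)&(im[...,2]<70)&(c[...,2]<.08)&(c[...,0]>.6)&(abs(c[...,1])<.12);print(n,red.sum(),np.median(c[red],0))
plan([.656,-.061,.15],-1.712)
print(observe()["joint_pos"].round(2))
E
```

```text
clock: 39.85
position: [0.386, 0.0226, 0.1743]
orientation: [-0.043, -0.705, 0.706, 0.055]
contact_force: [-0.4, 0.1, -0.0]
opening: 0.032
top 34 [ 0.66190407 -0.05370884  0.05553782]
side 43 [ 0.6577968  -0.04784851  0.0553833 ]
clock 39.95 pos [0.3892 0.0217 0.1745] yaw -1.711->-1.712 F [-0.   0.1 -0.3] open 0.0400
 shift cm (now axes) [-27.61   2.07   4.45]  (target axes) [-27.58   2.45   4.44]  turn [-0.004  0.001  0.014] j6 1.46
[-0.25 -0.31  2.12 -0.01  1.34  1.46]
```

View pics/t23.png

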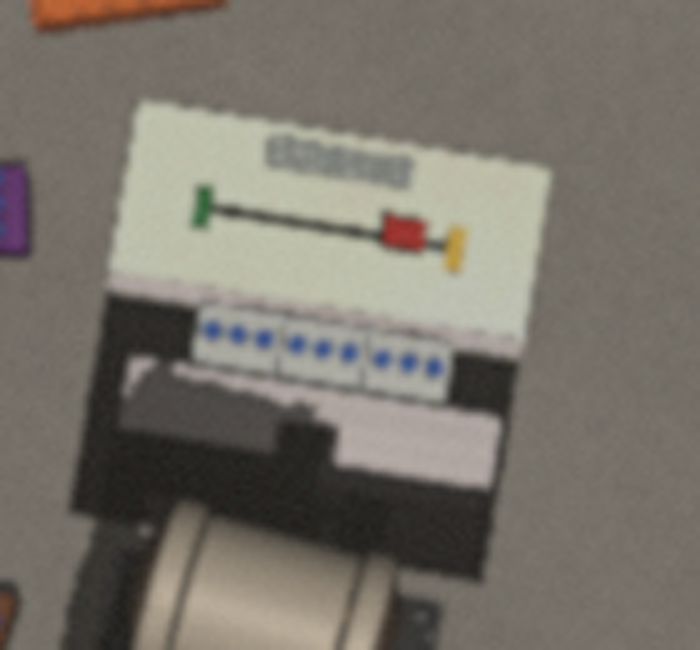

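View pics/s23.png

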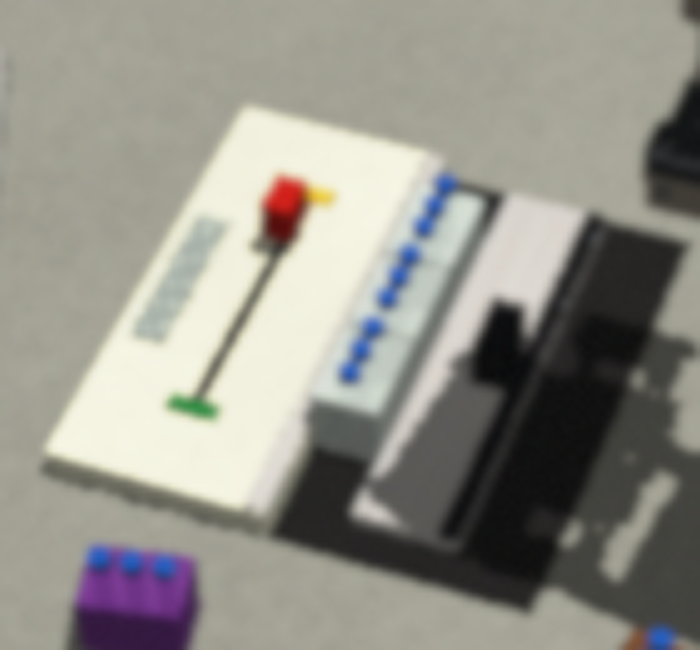

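```bash
python3 - <<'E'
from h import *
def meas(img):
    im=img.astype(float); w=np.clip(im[...,0]-np.maximum(im[...,1],im[...,2])-50,0,None)
    w[:170]=0;w[215:]=0;w[:,:295]=0;w[:,355:]=0
    # exclude yellow: require g<110
    w[im[...,1]>120]=0
    v,u=np.mgrid[:480,:640]; return (u*w).sum()/w.sum(),(v*w).sum()/w.sum(),w.sum()
s=snapshot("top"); a=cv2.imread("pics/top0.png")[:,:,::-1]
P0=dep(s,[meas(a)[:2]],.053);P1=dep(s,[meas(s["image"])[:2]],.053); print(meas(a),meas(s["image"]),P0,P1,np.linalg.norm(P1-P0))
E
```

```text
(np.float64(326.07894736842104), np.float64(193.64302059496566), np.float64(1748.0)) (np.float64(340.3296089385475), np.float64(196.14897579143388), np.float64(1611.0)) [[ 0.66915129 -0.00806261  0.053     ]] [[ 0.66199342 -0.05482401  0.053     ]] 0.047306066557017204
```

```bash
python3 -m jog '[{"fingers":0.7,"x":-4,"y":0,"z":0.6,"ax":0,"ay":0,"az":0.01},{"fingers":0.7,"x":-4,"y":0,"z":0.6,"ax":0,"ay":0,"az":0},{"fingers":0.7,"x":-4,"y":0,"z":0.6,"ax":0,"ay":0,"az":0},{"fingers":0.7,"x":-4,"y":0,"z":0.6,"ax":0,"ay":0,"az":0},{"fingers":0.7,"x":-4,"y":0,"z":0.6,"ax":0,"ay":0,"az":0},{"fingers":0.7,"x":-4,"y":0,"z":0.6,"ax":0,"ay":0,"az":0},{"fingers":0.7,"x":-3,"y":0,"z":0.3,"ax":0,"ay":0,"az":0},{"fingers":0.7,"x":0,"y":0,"z":0,"ax":0,"ay":0,"az":0}]' 10
python3 - <<'E'
from h import *
plan([.659,-.056,.08],-1.712)
E
```

```text
clock: 40.67
position: [0.6607, -0.0574, 0.1536]
orientation: [0.043, 0.705, -0.705, -0.057]
contact_force: [0.6, 0.0, 0.3]
opening: 0.0642
clock 40.67 pos [ 0.6607 -0.0574  0.1536] yaw -1.712->-1.712 F [0.6 0.  0.3] open 0.0642
 shift cm (now axes) [ 0.04  7.36 -0.12]  (target axes) [ 0.18  7.36 -0.11]  turn [-0.001  0.     0.019] j6 1.45
```

```bash
python3 -m jog '[{"fingers":0.7,"x":0,"y":2,"z":0,"ax":0,"ay":0,"az":0.019},{"fingers":0.7,"x":0,"y":3,"z":0,"ax":0,"ay":0,"az":0},{"fingers":0.7,"x":0,"y":2,"z":0,"ax":0,"ay":0,"az":0},{"fingers":0.7,"x":0,"y":0,"z":0,"ax":0,"ay":0,"az":0}]' 10
python3 - <<'E'
from h import *
plan([.659,-.056,.034],-1.712)
s=snapshot("side"); zoom(s,210,150,340,270,5,"s24.png")
E
```

```text
clock: 41.0
position: [0.6636, -0.0588, 0.0736]
orientation: [-0.049, -0.705, 0.705, 0.052]
contact_force: [-0.9, -0.1, -0.4]
opening: 0.0643
clock 41.00 pos [ 0.6636 -0.0588  0.0736] yaw -1.713->-1.712 F [-0.9 -0.1 -0.4] open 0.0643
 shift cm (now axes) [ 0.48  3.96 -0.22]  (target axes) [ 0.5   3.96 -0.22]  turn [-0.    -0.001  0.004] j6 1.44
```

View pics/s24.png

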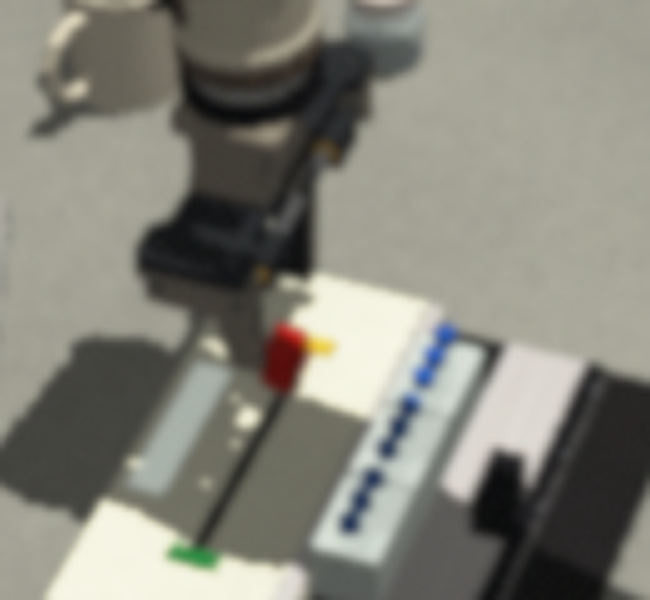

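```bash
python3 -m jog '[{"fingers":0.7,"x":0.6,"y":0,"z":-0.2,"ax":0,"ay":0,"az":0.004},{"fingers":0.7,"x":0,"y":2,"z":0,"ax":0,"ay":0,"az":0},{"fingers":0.7,"x":0,"y":1.5,"z":0,"ax":0,"ay":0,"az":0},{"fingers":0.7,"x":0,"y":0,"z":0,"ax":0,"ay":0,"az":0}]' 10
python3 - <<'E'
from h import *
plan([.658,-.056,.034],-1.712)
s=snapshot("side"); zoom(s,210,150,340,270,5,"s25.png")
E
```

```text
clock: 41.38
position: [0.6614, -0.0566, 0.0422]
orientation: [-0.052, -0.705, 0.706, 0.048]
contact_force: [-1.1, 0.9, -0.6]
opening: 0.0646
clock 41.38 pos [ 0.6614 -0.0566  0.0422] yaw -1.713->-1.712 F [-1.1  0.9 -0.6] open 0.0646
 shift cm (now axes) [ 0.35  0.81 -0.01]  (target axes) [ 0.35  0.82 -0.01]  turn [-0.001 -0.001 -0.006] j6 1.45
```

View pics/s25.png

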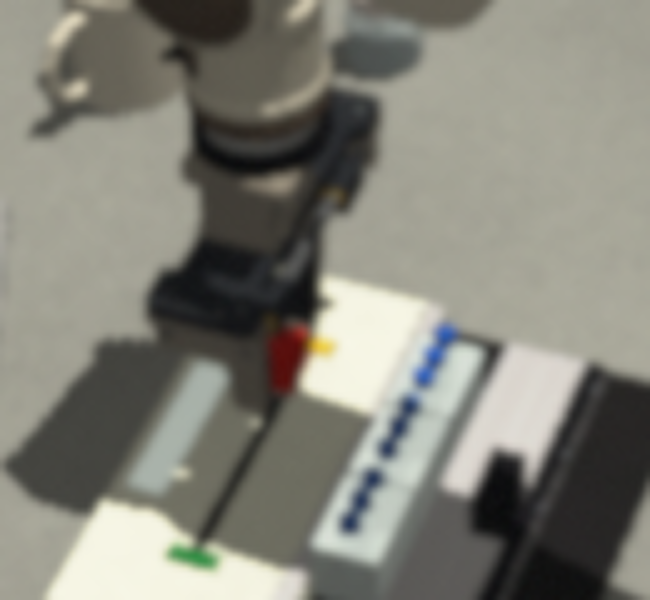

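```bash
python3 -m jog '[{"fingers":0.7,"x":0.7,"y":0.4,"z":0,"ax":0,"ay":0,"az":-0.006},{"fingers":0.7,"x":0,"y":0.4,"z":0,"ax":0,"ay":0,"az":0},{"fingers":0.1,"x":0,"y":0.1,"z":0,"ax":0,"ay":0,"az":0},{"fingers":0.1,"x":0,"y":0,"z":0,"ax":0,"ay":0,"az":0},{"fingers":0.1,"x":0,"y":0.1,"z":0,"ax":0,"ay":0,"az":0},{"fingers":0.1,"x":0,"y":0,"z":0,"ax":0,"ay":0,"az":0},{"fingers":0.1,"x":0,"y":0,"z":0,"ax":0,"ay":0,"az":0},{"fingers":0.1,"x":0,"y":0,"z":0,"ax":0,"ay":0,"az":0},{"fingers":0.1,"x":0,"y":0,"z":0,"ax":0,"ay":0,"az":0}]' 10;python3 -m jog '[{"fingers":0.1,"x":0,"y":0,"z":0,"ax":0,"ay":0,"az":0}]'
```

```text
clock: 42.18
position: [0.6582, -0.0567, 0.0381]
orientation: [-0.053, -0.704, 0.706, 0.047]
contact_force: [-0.1, -0.5, -0.6]
opening: 0.0279
clock: 42.27
position: [0.6583, -0.0567, 0.0381]
orientation: [-0.053, -0.704, 0.706, 0.047]
contact_force: [0.6, -0.3, -0.2]
opening: 0.0278
```

```bash
python3 -m jog '[{"fingers":0.1,"x":0,"y":0,"z":0.4,"ax":0,"ay":0,"az":0}]'|grep -v ori; python3 -m jog '[{"fingers":0.1,"x":0,"y":0,"z":-1,"ax":0,"ay":0,"az":0},{"fingers":0.1,"x":0,"y":0,"z":-1.2,"ax":0,"ay":0,"az":0},{"fingers":0.1,"x":0,"y":0,"z":-1.2,"ax":0,"ay":0,"az":0},{"fingers":0.1,"x":0,"y":0,"z":-1.2,"ax":0,"ay":0,"az":0},{"fingers":0.1,"x":0,"y":0,"z":-1.2,"ax":0,"ay":0,"az":0},{"fingers":0.1,"x":0,"y":0,"z":-1.2,"ax":0,"ay":0,"az":0},{"fingers":0.1,"x":0,"y":0,"z":-1.2,"ax":0,"ay":0,"az":0}]'; for i in 1 2 3 4 5 6; do python3 -m jog '[{"fingers":0.1,"x":0,"y":0,"z":-0.5,"ax":0,"ay":0,"az":0}]'|grep -v -e ori -e clo;done
```

```text
clock: 42.35
position: [0.6581, -0.0577, 0.0381]
contact_force: [3.3, 17.6, 0.7]
opening: 0.0282
clock: 42.93
position: [0.6702, 0.0268, 0.0382]
orientation: [-0.054, -0.705, 0.706, 0.047]
contact_force: [-0.1, -2.1, -0.4]
opening: 0.0278
position: [0.6713, 0.0342, 0.0382]
contact_force: [0.2, -1.7, -0.6]
opening: 0.0279
position: [0.6722, 0.0404, 0.0382]
contact_force: [1.5, -1.6, -0.3]
opening: 0.0279
position: [0.6725, 0.0429, 0.0382]
contact_force: [-4.2, -20.1, 1.8]
opening: 0.0294
position: [0.6726, 0.0433, 0.0381]
contact_force: [-3.9, -19.7, 0.4]
opening: 0.0304
position: [0.6725, 0.043, 0.038]
contact_force: [-3.8, -21.0, 0.9]
opening: 0.0302
position: [0.6724, 0.0423, 0.0378]
contact_force: [-4.7, -19.6, 1.7]
opening: 0.0285
```

```bash
python3 -m jog '[{"fingers":0.6,"x":0,"y":0,"z":0,"ax":0.02,"ay":0,"az":0},{"fingers":0.6,"x":0,"y":0,"z":0,"ax":0,"ay":0,"az":0},{"fingers":0.6,"x":0,"y":0,"z":0,"ax":0,"ay":0,"az":0},{"fingers":0.6,"x":0,"y":0,"z":0,"ax":0,"ay":0,"az":0},{"fingers":0.6,"x":0,"y":-3,"z":0,"ax":0,"ay":0,"az":0},{"fingers":0.6,"x":0,"y":-4,"z":0,"ax":0,"ay":0,"az":0},{"fingers":0.6,"x":0,"y":-4,"z":0,"ax":0,"ay":0,"az":0},{"fingers":0.6,"x":0,"y":-2,"z":0,"ax":0,"ay":0,"az":0}]'
python3 -m jog '[{"fingers":0.6,"x":4,"y":0,"z":0,"ax":0,"ay":0,"az":0},{"fingers":0.6,"x":4,"y":0,"z":0,"ax":0,"ay":0,"az":0},{"fingers":0.6,"x":4,"y":-0.5,"z":0,"ax":0,"ay":0,"az":0},{"fingers":0.6,"x":4,"y":-0.5,"z":0,"ax":0,"ay":0,"az":0},{"fingers":0.6,"x":4,"y":0,"z":0,"ax":0,"ay":0,"az":0},{"fingers":0.6,"x":4,"y":0,"z":0,"ax":0,"ay":0,"az":0},{"fingers":0.6,"x":4,"y":0,"z":0,"ax":0,"ay":0,"az":0},{"fingers":0.6,"x":3,"y":0,"z":0,"ax":0,"ay":0,"az":0},{"fingers":0.6,"x":0,"y":0,"z":0,"ax":0,"ay":0,"az":0}]'
python3 - <<'E'
from h import *
sd=snapshot("side"); cv2.imwrite("pics/s30.png",sd["image"][:,:,::-1]); zoom(sd,210,180,350,310,5,"s31.png"); s=snapshot("top"); zoom(s,260,150,400,280,5,"t30.png"); cv2.imwrite("pics/t31.png",s["image"][:,:,::-1])
plan([.4,0,.15],-1.7)
E
```

```text
clock: 44.1
position: [0.6673, 0.0518, 0.163]
orientation: [-0.043, -0.687, 0.723, 0.056]
contact_force: [1.1, -0.1, 1.0]
opening: 0.055
clock: 44.85
position: [0.3553, 0.1014, 0.1795]
orientation: [-0.05, -0.691, 0.72, 0.047]
contact_force: [-0.2, -0.5, 0.4]
opening: 0.0555
clock 44.95 pos [0.3595 0.1005 0.1808] yaw -1.710->-1.700 F [ 1.   0.3 -0. ] open 0.0551
 shift cm (now axes) [-5.37  3.5   9.26]  (target axes) [-5.31  3.08  9.45]  turn [-0.04 -0.01 -0.01] j6 1.70
```

View pics/s31.png

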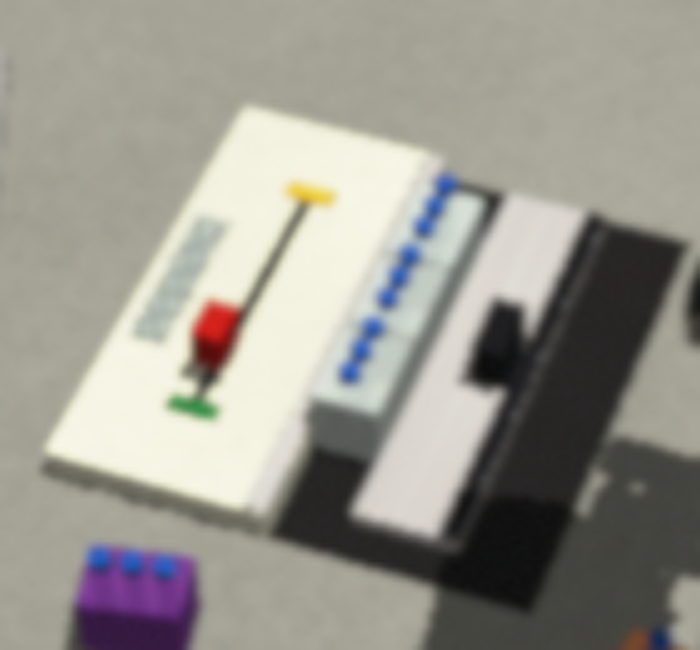

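View pics/t30.png

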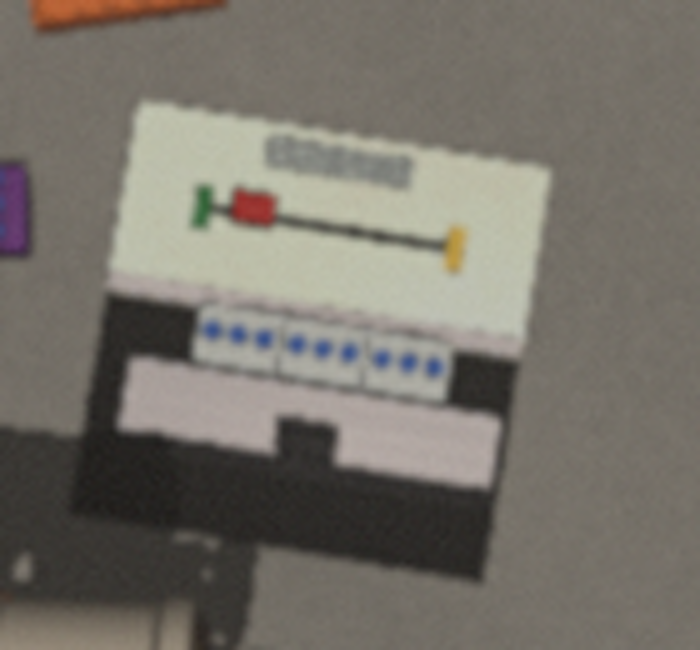

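View pics/t31.png

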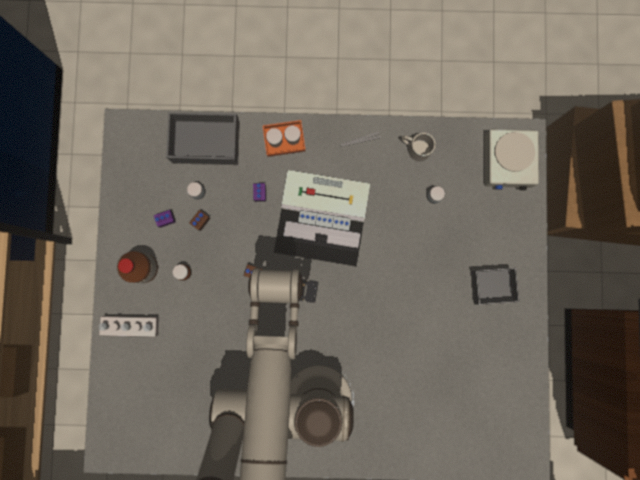

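```bash
python3 -m jog '[{"fingers":0.6,"x":0,"y":0,"z":0,"ax":0,"ay":0,"az":0},{"fingers":0.6,"x":0,"y":0,"z":0,"ax":0,"ay":0,"az":0}]'; python3 - <<'E'
from h import *
print(observe()["qd"].round(3)); print(hand_in())
E
```

```text
clock: 45.12
position: [0.3619, 0.1005, 0.1818]
orientation: [-0.053, -0.691, 0.719, 0.046]
contact_force: [-0.4, -0.3, -0.6]
opening: 0.0551
[-0.005  0.026 -0.031  0.001 -0.011 -0.001]
the job is handed in; nothing more can be done
None
```

The job is done and handed in at about 45 s on the robot's clock. No verdict came back.

**Selector to load:** I slid it to the yellow stop first. The arm met about 20 N there, and a second push just before the final slide met the stop again after 1 mm.

**Racks:** Only three blue-capped racks were present. One was knocked aside during the run and I located it again before picking it up. All three stand side by side against the fence. Each was pushed in until the arm met about 15 N.

**Straightedge:** I laid it along the rack fronts and pressed it until the arm met about 17 N, then let go. I then pushed on the back of its handle and it did not move further, so it was already flush.

**Selector to run:** It travelled 0.101 m and met the green stop at about 20 N.

**Last checks:**
- The final pictures show the racks flush and the straightedge parallel to the fence.
- The selector is at green and the other things look unmoved. One brown look-alike is half hidden by the arm in the last top view.
- The robot is clear of everything.

**What failed or disagreed:**
- **Fingertip reach:** The fingertips sit about at the reported tool point, not 25 mm ahead of it as stated. My first grasp of the selector closed above it for that reason. I confirmed the offset by touching the mat, at about 50 N wrist force, and corrected for it.
- **Cameras:** The two cameras differed by about 5 mm in x, so I judged the fence and straightedge fits by contact force. The pictures alone could not show gaps under about 1 mm.

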